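# Set up the ultrasonic bath with hanging beakers

## Task

Set up the open ultrasonic bath for cleaning small parts in beakers: lay the two-hole steel cover plate on the bath so that its lips drop inside the tank and it lies flat on the rim (either way round), then hang each beaker by its black collar in the hole of its size. Only when both beakers hang there, close each with the lid of its size, and leave all the rest of the bench as it is.

Things in the scene. Friction and masses are not known exactly. Their poses are not given: they have to be found in the camera images.
- bath: Ultrasonic bath without its own lid: white housing 142 (x) x 196 (y) x 98 mm, fixed, tank empty, two small hinge stubs on the rear rim. Origin: centre of its underside; z up, y along its long side, x to its back. The tank opening is centred, 96 mm (x) by 150 mm (y), upright walls; rim at z = 98 mm, tank floor at z = 36 mm.
- cover: Loose steel plate 110 (x) x 188 (y) mm at z 10 to 13 mm, 0.3 kg. Origin: mid-plate, level with the foot of the lips under it, which slope from 90x143 to 84x136 mm; on the bath it is 88 mm over the bath's origin, axes in line or half a turn round. Holes: 54 mm at x 0, y -40; 38 mm at x 0, y +46 mm. Black handle bar between, 66 mm along x, 10 mm thick, at x 0, y +7, z 33 to 46 mm: pinch it across y.
- beaker_large: Large steel beaker, upright and open, 79 mm tall, 0.1 kg, 50 mm wide at the rim (46 inside), tapering to 40 at the foot. Origin: centre of its underside, z up. Black rubber collar, 64 mm wide, at z 50 to 55 mm; grip the 50 mm neck above it (z 55 to 79). Hung by the collar in the cover's 54 mm hole, its origin is 37 mm below the cover's origin.
- beaker_small: Small steel beaker, upright and open, 79 mm tall, 0.06 kg, 34 mm wide at the rim (30 inside), tapering to 26 at the foot. Origin: centre of its underside, z up. Black rubber collar, 46 mm wide, at z 50 to 55 mm; grip the 34 mm neck above it (z 55 to 79). Hung by the collar in the cover's 38 mm hole, its origin is 37 mm below the cover's origin.
- lid_large: Large beaker's lid, lying plug down: steel disc 56 mm wide at z 7 to 10.5 mm, below it a plug 34 mm wide at the foot and 41 at the disc, above it a black knob 15 mm wide at z 16 to 38 mm. Origin: centre of the plug's underside, z up. On the beaker (plug in the mouth, disc on the rim) its origin is 72 mm over the beaker's.
- lid_small: Small beaker's lid, lying plug down: steel disc 40 mm wide at z 7 to 10.5 mm, below it a plug 21 mm wide at the foot and 25 at the disc, above it a black knob 15 mm wide at z 16 to 38 mm. Origin: centre of the plug's underside, z up. On the beaker (plug in the mouth, disc on the rim) its origin is 72 mm over the beaker's.
- dropper_bottle: Bystander: amber dropper bottle, 31 mm in diameter, 102 mm tall, at the back. Origin: centre of its underside. Leave it.
- kidney_dish: Bystander: kidney-shaped steel dish 75 x 162 x 32 mm, at the back. Origin: middle of its underside. Leave it.

How it is judged:
On the way, in this order (a step that is already met when the one before it is completed fails the run):
1. the cover plate lies flat and home on the bath, lips inside the tank (x of cover in the frame of bath between -0.007 and 0.007 m and y of cover in the frame of bath between -0.007 and 0.007 m and z of cover in the frame of bath between 0.0855 and 0.0915 m and angle between the x axis of cover and the x axis of bath, either way round below 0.07 rad and angle between cover's own z axis and vertical below 0.04 rad), for 0.2 s.
2. both beakers hang upright by their collars in the holes of their size, both lids still off (all of step 1 and x of beaker_large in the frame of cover between -0.005 and 0.005 m and y of beaker_large in the frame of cover between -0.045 and -0.035 m and z of beaker_large in the frame of cover between -0.041 and -0.0335 m and angle between each of beaker_large, beaker_small's own z axis and vertical below 0.07 rad and x of beaker_small in the frame of cover between -0.005 and 0.005 m and y of beaker_small in the frame of cover between 0.041 and 0.051 m and z of beaker_small in the frame of cover between -0.041 and -0.0335 m and distance between each of lid_large, lid_small and beaker_large above 0.085 m and distance between each of lid_large, lid_small and beaker_small above 0.085 m), for 0.2 s.
At the end, for the whole second after the job is handed in: Cover flat and centred on the bath (7 mm, 4 degrees, either way round); each beaker hangs upright by its collar in the hole of its size (5 mm sideways, 3.5 mm in height); each lid lies level on the beaker of its size, plug in the mouth (7 mm sideways, 3.5 mm in height); all at rest (all of step 1 and x of beaker_large in the frame of cover between -0.005 and 0.005 m and y of beaker_large in the frame of cover between -0.045 and -0.035 m and z of beaker_large in the frame of cover between -0.041 and -0.0335 m and angle between each of beaker_large, beaker_small's own z axis and vertical below 0.07 rad and x of beaker_small in the frame of cover between -0.005 and 0.005 m and y of beaker_small in the frame of cover between 0.041 and 0.051 m and z of beaker_small in the frame of cover between -0.041 and -0.0335 m and horizontal distance between lid_large and beaker_large below 0.007 m and z of lid_large in the frame of beaker_large between 0.069 and 0.0755 m and angle between each of lid_large, lid_small's own z axis and vertical below 0.08 rad and horizontal distance between lid_small and beaker_small below 0.007 m and z of lid_small in the frame of beaker_small between 0.069 and 0.0755 m and linear speed of each of cover, beaker_large, beaker_small, lid_large, lid_small below 0.02 m/s); the robot touches nothing.
It fails at once if the amber dropper bottle is pushed more than 25 mm (distance of dropper_bottle from where it was at the start of the episode above 0.025 m).
It fails at once if the kidney dish is pushed more than 25 mm (distance of kidney_dish from where it was at the start of the episode above 0.025 m).
It also fails if it takes over 144 s, if anything falls off the work surface, if the arm or the gripper's body presses on something with over 40 N, if the wrist force passes 120 N, or if a joint passes its speed limit or range.

## Robot

A 6-joint arm with a two-finger parallel gripper is mounted at the origin on a cart in front of the work surface, level with it; the furniture and walls round the work are solid. World frame = base frame: x ahead of the robot, y to its left, z up, the work surface at z = 0. Lengths are in m, angles in rad, forces in N, time in s.
With the tool pointing down it reaches from about 0.15 to 0.775 m from the base axis. Payload 6.1 kg.
Tool frame: the origin (TCP) lies midway between the tips of the shut fingers; the grasp point (between the pads) lies ctrl.grip_depth behind it (ctrl.grip_depth is the distance from the TCP to the grasp point, in m); z points along the fingers, y is the line along which they close (so a half turn about z gives the same grasp; the last joint's range is limited). The gripper opens to 85 mm and grips with 20 to 120 N. Pads are 22 mm wide; open, the fingers measure 114 mm over their backs; the gripper's body (76 mm by 85 mm) begins 54 mm behind the grasp point. The pads swing forward as they close: fully open they stand 13 mm farther back than shut.
Start: joints at [1.313, 0.126, -0.04, 1.405, 0, 1.571], TCP at [0.134, 0.508, 0.231] pointing down, gripper open.
Joint ranges: [-2.72, 2.72], [-0.95, 1.95], [-1.27, 1.35], [-1.78, 2.02], [-1.46, 1.47], [-3.14, 3.14]. Speed limits (rad/s): [2.39, 2.39, 3.01, 3.14, 3.14, 3.14].

## Interface

Orientations are given as a rotation vector (axis times angle).
In Python, from plant import ctrl, viewer gives the robot as it stands (ctrl), with the cameras (viewer).
- The arm moves only by the tool nudge_tcp, called as name(argument=value, ...), one argument or row to a line, values as JSON. Schema: {"type":"object","properties":{"deltas":{"type":"array","items":{"type":"array","items":{"type":"number"},"minItems":7,"maxItems":7},"minItems":1,"maxItems":12},"only":{"type":"string"},"quiet":{"type":"boolean"},"lines":{"type":"string"}},"required":["deltas"],"additionalProperties":false}. deltas is a list of rows, 1 to 12 of them, each of 7 numbers: dx, dy, dz in m, then a rotation vector rx, ry, rz in rad, then the finger opening in m; each row shifts and turns the commanded pose from where the row before left it, along the tool's axes as they then stand; what a row does not reach is not made up. A row lasts 1/8 s, in which the tool goes at most 0.0625 m and 0.188 rad, less where a joint would pass 70% of its speed; a pose out of reach is approached as far as the arm can. The fingers move at their own pace and stop on an object; the grip force is fixed at half the most. Time passes only in rows, so rows that do not move let the fingers close. The tool returns the time, the measured TCP pose, the force, the opening and the grip force at its end. only (a regular expression) keeps the lines of the reply that match it, lines (a string "A,B") keeps lines A to B, and quiet returns only ok. Input that does not fit is refused with a message, and nothing moves.
- ctrl.state(): the state, without advancing time (a new reading comes with each control period).
- viewer.get_image(name): name is "scene" or "top" or "wrist"; returns a dict with "color" (400x640x3 uint8, red, green, blue), "z_map" (400x640 float32, m along the optical axis (not along the pixel's ray), 0 where there is no reading), "vertical_fov" (degrees; the focal length in pixels is half the picture's height over the tangent of half this angle, whatever the lens; pixels are square), "cx", "cy" (the principal point, pixels), "xyz" and "orientation" of the camera in the world. Camera axes: x right, y down, z forward; pixel columns grow to the right and rows downward; lengths in m; the calibration is good to about 2 mm. A picture is of the moment at which its call begins.
- ctrl.close_job(): hands the job in; it is judged then, once.
The state is a dict: "t": time; "joint_positions": joint angles; "joint_vel": joint speeds; "tau": joint torques, N m; "tool_pos": TCP position; "tool_rot": TCP orientation; "force": force on the tool from outside, world axes, zero at the start; "ft_torque": the same for the moment, N m; "width": finger opening in m; "grip_force": force on a finger pad.
Only numpy, scipy, OpenCV 4.12 (cv2) and the standard library are available. Lean on these libraries where they do the work, as an engineer would, in place of code of your own. Each camera call takes 0.05 s, during which the arm holds its last target. There are 200 camera calls.

## Working session

There is one attempt and no reset: what is moved stays moved. The work goes in short steps, Python scripts to look and compute and a tool call to move; the robot and the scene stay as the last step left them, time stands still between calls to the robot, and variables do not carry over. Pictures are saved under pics/ and viewed, at most 14 in all, crops included, and the job is handed in when it is done.

```bash
ls; mkdir -p pics
```

Run:
```python
from plant import ctrl, viewer
import cv2,numpy as np
print(ctrl.grip_depth,ctrl.state())
for n in ("top","scene"):
    d=viewer.get_image(n); np.savez(f"{n}0.npz",**d)
    cv2.imwrite(f"pics/{n}0.png",d["color"][:,:,::-1]); print(n,d["vertical_fov"],d["cx"],d["cy"],d["xyz"],d["orientation"],(d["z_map"]>0).mean())
```

```text
pics
plant.py
0.0187 {'t': 0.0, 'joint_positions': array([ 1.31299590e+00,  1.26410194e-01, -4.06214221e-02,  1.40540617e+00,
       -2.57293229e-05,  1.57085637e+00]), 'joint_vel': array([ 0.0006986 , -0.00109431,  0.00104075, -0.00071561, -0.00056732,
       -0.00137982]), 'tau': array([ 2.93761455e-03, -4.35920727e+01,  3.52918303e+01,  1.74291985e-02,
        3.40015995e-04, -9.43387022e-06]), 'tool_pos': array([0.13375276, 0.50724796, 0.2305065 ]), 'tool_rot': array([-4.03901023e-01, -3.11533252e+00,  2.56206210e-03]), 'force': array([1.08988233, 0.02694274, 0.0743147 ]), 'ft_torque': array([0.04529389, 0.07959734, 0.00416324]), 'grip_force': 0.0, 'width': 0.08499298471030108}
top 43.666779863179116 326.50914990699425 191.373483908405 [0.24245765 0.01105539 1.46842105] [-2.18232305  1.99241308 -0.24046751] 0.99590625
scene 53.48977521997243 327.7375276032748 202.38443025807075 [-0.11644626  0.97973511  0.66013291] [-0.73833678  2.32688268 -1.39674893] 0.99592578125
```

View pics/top0.png

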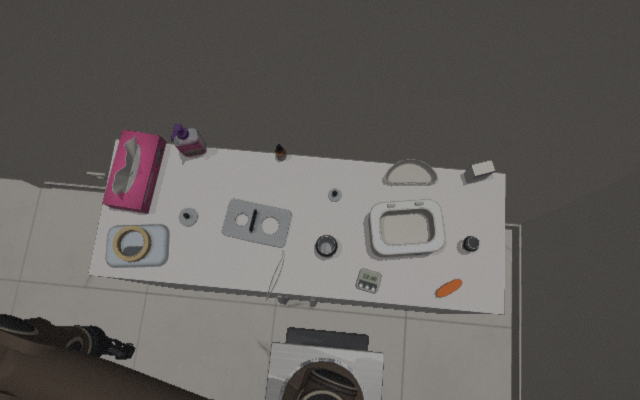

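View pics/scene0.png

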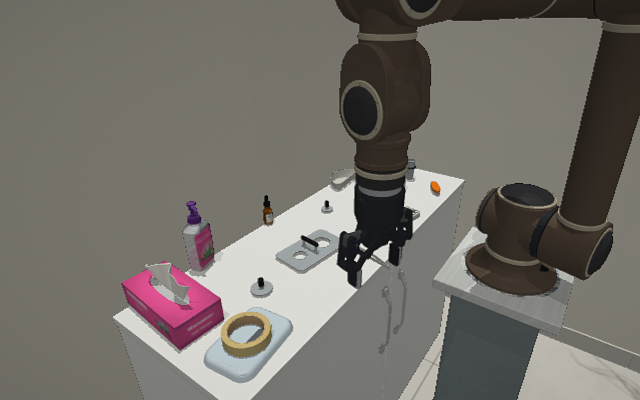

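Top view: the bath is at about (407,228), cover at (257,223), large beaker at (326,246), small beaker at (471,244), large lid at (188,217), small lid at (335,195), bottle at (281,152) and dish at (411,175). The scene view shows the cover lying flat with its bar up, and the arm above the left half of the bench.

Create h.py:
```python
from plant import ctrl, viewer
import cv2,numpy as np
from scipy.spatial.transform import Rotation as Ro
def look(n,fn=None):
    d=viewer.get_image(n)
    if fn: cv2.imwrite(f"pics/{fn}.png",d["color"][:,:,::-1])
    return d
def F(d): return 200/np.tan(np.radians(d["vertical_fov"])/2)
def ray(d,uv):
    uv=np.atleast_2d(uv).astype(float)
    r=np.c_[(uv-[d["cx"],d["cy"]])/F(d),np.ones(len(uv))]
    return r@Ro.from_rotvec(d["orientation"]).as_matrix().T
def plane(d,uv,z):
    r=ray(d,uv); c=np.array(d["xyz"]); return c+r*((z-c[2])/r[:,2])[:,None]
def cloud(d):
    v,u=np.mgrid[0:400,0:640]
    r=ray(d,np.c_[u.ravel(),v.ravel()]); return (np.array(d["xyz"])+r*d["z_map"].ravel()[:,None].astype(float)).reshape(400,640,3)
def tri(pairs):  # [(d,uv),...] -> least squares ray crossing, residual
    A=np.zeros((3,3));b=np.zeros(3);L=[]
    for d,uv in pairs:
        r=ray(d,uv)[0];r/=np.linalg.norm(r);P=np.eye(3)-np.outer(r,r);A+=P;b+=P@np.array(d["xyz"]);L.append((P,d))
    x=np.linalg.solve(A,b); return x,[float(np.linalg.norm(P@(x-d["xyz"]))) for P,d in L]
def blobs(d,mask,amin=30):
    n,l,s,c=cv2.connectedComponentsWithStats(mask.astype(np.uint8))
    return [(c[i],s[i]) for i in range(1,n) if s[i,4]>=amin],l
def pose():
    s=ctrl.state(); return np.array(s["tool_pos"]),Ro.from_rotvec(s["tool_rot"])
def togo(xyz,yaw=None):
    "shift in tool axes to TCP target; yaw = world angle of tool y (mod pi), turn about tool z"
    p,R=pose(); y=R.as_matrix()[:,1]; a=np.arctan2(y[1],y[0])
    out=R.inv().apply(np.array(xyz)-p)
    print("shift",out.round(4),"tool-y deg",np.degrees(a).round(1), "tilt",np.degrees(np.arccos(-R.as_matrix()[2,2])).round(2))
    if yaw is not None:
        da=(yaw-a+np.pi/2)%np.pi-np.pi/2; print("tool rz",(-da).round(4))
```

Run:
```python
from h import *
d=dict(np.load("top0.npz")); P=cloud(d)
for n,(u,v),z in [("bath",(407,228),.098),("cover",(257,223),.013),("bL",(326,246),.07),("bS",(471,244),.07),("lidL",(188,217),.03),("lidS",(335,195),.03),("bottle",(281,152),.1),("dish",(411,175),.03),("timer",(369,280),.02)]:
    print(n,plane(d,(u,v),z)[0].round(3),"depth max z near",P[v-10:v+11,u-10:u+11,2].max().round(3),P[v,u].round(3))
print("table z",np.median(P[200:220,290:310,2]))
w=look("wrist","wrist0"); p,R=pose()
print((R.inv()*Ro.from_rotvec(w["orientation"])).as_matrix().round(3),R.inv().apply(w["xyz"]-p).round(4),w["vertical_fov"])
im=d["color"][125:305,80:520,::-1]; cv2.imwrite("pics/c0.png",cv2.resize(im,None,fx=1.8,fy=1.8))
```

```text
bath [ 0.492 -0.191  0.098] depth max z near 1.468 [ 0.504 -0.2    0.036]
cover [0.483 0.239 0.013] depth max z near 1.468 [0.483 0.239 0.012]
bL [0.426 0.029 0.07 ] depth max z near 1.468 [0.434 0.03  0.003]
bS [ 0.468 -0.377  0.07 ] depth max z near 1.468 [ 0.477 -0.391  0.017]
lidL [0.479 0.44  0.03 ] depth max z near 1.468 [0.481 0.443 0.018]
lidS [0.584 0.017 0.03 ] depth max z near 1.468 [0.585 0.017 0.027]
bottle [0.68  0.182 0.1  ] depth max z near 1.468 [0.692 0.187 0.064]
dish [ 0.666 -0.204  0.03 ] depth max z near 1.468 [ 0.676 -0.209 -0.003]
timer [ 0.346 -0.102  0.02 ] depth max z near 1.468 [ 0.347 -0.102  0.016]
table z -0.00033993688513400677
[[ 0.    -0.958 -0.286]
 [ 1.     0.     0.   ]
 [-0.    -0.286  0.958]] [ 0.0721 -0.0011 -0.1426] 66.37419038344872
```

View pics/wrist0.png

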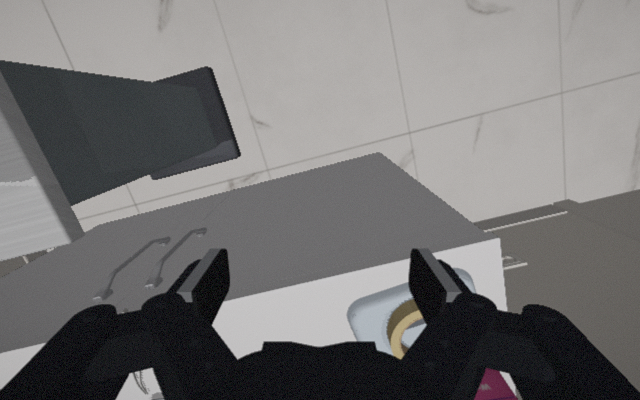

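The wrist camera sits at tool +x and its lower half is filled by the fingers. Right now it shows only the bench edge and floor, with the tape tray near (410,320). I'll turn the tool square to the world and go above the cover.

nudge_tcp(
  deltas=[
    [0, 0, -0.03, 0, 0, -0.129, 0.085],
    [0, 0, -0.03, 0, 0, -0.129, 0.085],
    [-0.047, -0.0334, -0.005, 0, 0, 0, 0.085],
    [-0.047, -0.0334, -0.005, 0, 0, 0, 0.085],
    [-0.047, -0.0334, -0.005, 0, 0, 0, 0.085],
    [-0.047, -0.0334, -0.005, 0, 0, 0, 0.085],
    [-0.047, -0.0334, -0.005, 0, 0, 0, 0.085],
    [-0.047, -0.0334, -0.005, 0, 0, 0, 0.085],
    [-0.047, -0.0334, -0.005, 0, 0, 0, 0.085],
    [-0.047, -0.0334, -0.005, 0, 0, 0, 0.085],
    [0, 0, 0, 0, 0, 0, 0.085],
  ],
)

```text
t: 1.52
tool_pos: [0.5126, 0.2381, 0.3301]
tool_rot: [-0.008, -3.141, 0.002]
force: [-0.4, 1.0, -0.8]
width: 0.0848
grip_force: 0.0
```

Run:
```python
from h import *
s=ctrl.state(); print(s["joint_positions"].round(3)); togo((.51,.24,.33),np.pi/2)
w=look("wrist","wrist1")
```

```text
[ 0.435  0.231  0.305  1.647 -0.     0.44 ]
shift [0.0026 0.0019 0.0001] tool-y deg 89.7 tilt 0.08
tool rz -0.0049
```

View pics/wrist1.png

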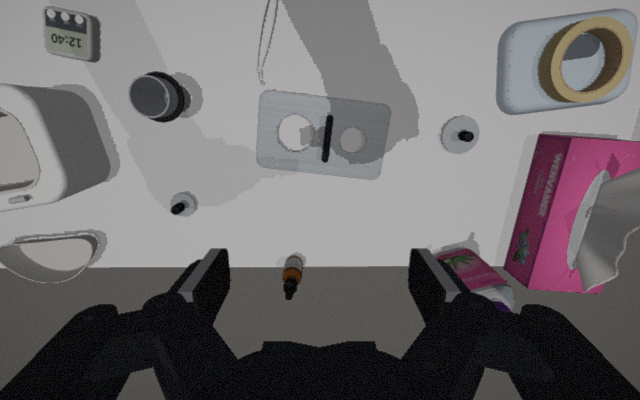

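The wrist view shows the cover (corners about (258,90), (391,103), (382,180), (256,168)) with its bar at (327,138). The large beaker is at (155,97), small lid at (182,205), large lid at (462,134). Measuring the bar from two views and the plate's angle.

Run:
```python
from h import *
w=look("wrist"); np.savez("w1.npz",**w); t=dict(np.load("top0.npz"))
def bar(d,box):
    x0,y0,x1,y1=box; m=np.zeros((400,640),bool); m[y0:y1,x0:x1]=d["color"][y0:y1,x0:x1].max(2)<50
    b,l=blobs(d,m,15); c,s=max(b,key=lambda q:q[1][4]); ys,xs=np.where(l==l[m].max()) if 0 else np.where(m)
    return c,s,cv2.minAreaRect(np.c_[xs,ys].astype(np.float32))
cw=bar(w,(300,105,350,170)); ct=bar(t,(240,203,266,240)); print(cw,ct)
print("bar tri",tri([(w,cw[0]),(t,ct[0])]))
box=cv2.boxPoints(cw[2]); q=plane(w,box,.046); print("bar box",q.round(4)); 
P=cloud(w); bm=P[105:170,300:350].reshape(-1,3); print("bar depth",bm[bm[:,2]>.03].mean(0),bm[:,2].max())
hsv=cv2.cvtColor(w["color"],cv2.COLOR_RGB2HSV)
for uv in [(270,100),(380,170),(300,160),(410,150),(230,110),(380,110)]: print(uv,hsv[uv[1],uv[0]],P[uv[1],uv[0]].round(4))
```

```text
(array([326.0790378 , 139.26116838]), array([321, 117,  11,  46, 291], dtype=int32), ((325.9144592285156, 139.48883056640625), (6.682524681091309, 45.65673065185547), 7.431407928466797)) (array([252.9047619 , 220.06349206]), array([250, 210,   7,  21,  63], dtype=int32), ((252.97061157226562, 220.11766052246094), (2.9104273319244385, 20.615528106689453), 14.03624439239502))
bar tri (array([0.48472564, 0.24803717, 0.03943081]), [0.0010709033775950897, 0.0010709033775950611])
bar box [[0.5143 0.2394 0.046 ]
 [0.4526 0.2475 0.046 ]
 [0.4537 0.2565 0.046 ]
 [0.5155 0.2487 0.046 ]]
bar depth [0.48209756 0.24752359 0.05960113] 0.4731528231673017
(270, 100) [100  10 152] [0.4305 0.1681 0.0112]
(380, 170) [130   5 163] [ 0.5362  0.3347 -0.0014]
(300, 160) [ 99  13 142] [0.5174 0.2097 0.0133]
(410, 150) [160   4 173] [ 0.5047  0.3793 -0.0008]
(230, 110) [  0   1 171] [ 0.4444  0.106  -0.0008]
(380, 110) [103  16 113] [0.4448 0.3269 0.0137]
```

Add to h.py:
```python
def plate(d,box,z=.013):
    "cover plate by its bluish tint in box; rect on plane z: centre, size, deg of long side"
    x0,y0,x1,y1=box; c=cv2.GaussianBlur(d["color"],(0,0),1).astype(int)
    m=np.zeros((400,640),np.uint8); s=c[y0:y1,x0:x1]; m[y0:y1,x0:x1]=(s[...,2]-s[...,0]>=4)&(s[...,2]>60)
    m=cv2.morphologyEx(m,cv2.MORPH_OPEN,np.ones((3,3)))
    k=max(cv2.findContours(m,cv2.RETR_EXTERNAL,cv2.CHAIN_APPROX_NONE)[0],key=cv2.contourArea)
    q=plane(d,cv2.convexHull(k)[:,0],z)[:,:2]; (cx,cy),(a,b),an=cv2.minAreaRect((q*1000).astype(np.float32))
    if a<b: a,b,an=b,a,an+90
    print("plate",round(cx/1000,4),round(cy/1000,4),round(a,1),round(b,1),"deg",round((an)%180,2),"px",m.sum()); return m
```

Run:
```python
from h import *
w=dict(np.load("w1.npz")); t=dict(np.load("top0.npz"))
plate(w,(240,75,405,195)); plate(t,(215,190,300,255))
def frac(m): pass
# bath rim: bright white housing top in top view
for n,(x0,y0,x1,y1) in [("bath",(362,192,452,262))]:
    g=cv2.cvtColor(t["color"],cv2.COLOR_RGB2GRAY)[y0:y1,x0:x1]
    cv2.imwrite("pics/bath.png",cv2.resize(t["color"][y0:y1,x0:x1,::-1],None,fx=7,fy=7,interpolation=cv2.INTER_NEAREST))
```

```text
plate 0.4836 0.2413 189.4 112.4 deg 83.11 px 7758Traceback (most recent call last):
  File "<stdin>", line 3, in <module>
  File "h.py", line 40, in plate
    k=max(cv2.findContours(m,cv2.RETR_EXTERNAL,cv2.CHAIN_APPROX_NONE)[0],key=cv2.contourArea)
ValueError: max() iterable argument is empty
```

The plate fit matches what's expected: 189×112 mm, centre (0.4836, 0.2413), long side at 83.1°. The bar seen from two views agrees with the plate's frame within 1 mm. Next, the bath from the wrist camera.

nudge_tcp(
  deltas=[
    [0, -0.0535, 0, 0, 0, 0, 0.085],
    [0, -0.0535, 0, 0, 0, 0, 0.085],
    [0, -0.0535, 0, 0, 0, 0, 0.085],
    [0, -0.0535, 0, 0, 0, 0, 0.085],
    [0, -0.0535, 0, 0, 0, 0, 0.085],
    [0, -0.0535, 0, 0, 0, 0, 0.085],
    [0, -0.0535, 0, 0, 0, 0, 0.085],
    [0, -0.0535, 0, 0, 0, 0, 0.085],
    [0, 0, 0, 0, 0, 0, 0.085],
  ],
)

```text
t: 2.75
tool_pos: [0.5095, -0.1889, 0.3308]
tool_rot: [-0.004, -3.141, -0.0]
force: [0.1, 0.4, -0.0]
width: 0.085
grip_force: 0.0
```

Run:
```python
from h import *
w=look("wrist","wrist2"); np.savez("w2.npz",**w); togo((.52,-.19,.33),np.pi/2)
```

```text
shift [-0.0104 -0.0025  0.0011] tool-y deg 90.0 tilt 0.04
tool rz -0.0008
```

View pics/wrist2.png

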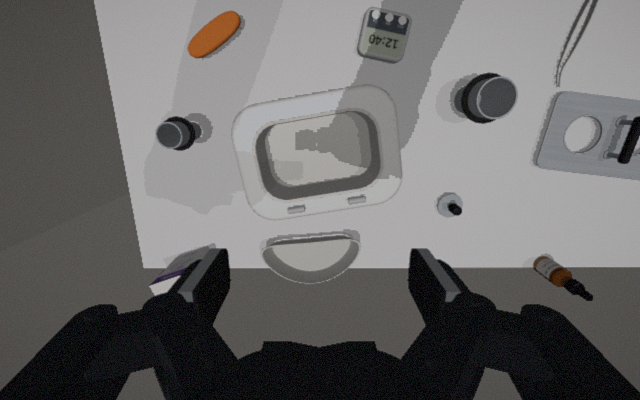

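The bath sits centrally: opening about (256..381, 107..197) with stubs at (297,209) and (356,199). Small beaker rim is at (174,135), large beaker rim at (492,97), small lid knob at (453,209).

Run:
```python
from h import *
w=dict(np.load("w2.npz")); g=cv2.medianBlur(cv2.cvtColor(w["color"],cv2.COLOR_RGB2GRAY),3)
P=cloud(w)
print(g[150,228:290:2],g[150,350:410:2],g[80:130:2,300],g[170:225:2,300],g[80:130:2,360]); print((P[150,228:290:4,2]*1000).astype(int),(P[80:130:3,300,2]*1000).astype(int))
```

```text
[159 161 159 156 164 175 176 175 176 177 178 177 168 166  97  76  80  80
  78 106 122 160 167 167 168 167 168 168 167 167 167] [122 122 124 123 123 110 106 106 105 105  95  76  74  73  76 118 130 136
 137 136 136 136 136 133 130 148 172 172 172 170] [171 171 170 171 171 171 171 170 138 167 176 178 177 177 177 177 177 177
 162 162 146 169 170 169 169] [152 153 153 153 155 165 165 131  84  81  79  81  82  83 159 170 177 177
 123 142 151 145 170 165 172 172 172 173] [128 128 125 121 135 140 140 140 139 139 140 139 137 139 132 119  83  73
  97 106 108 107 106 107 106]
[ -1   1  96  97  97  97 100  96  75  50  40  38  39  39  39  38] [ 0  0  0  0  0  0 97 98 98 98 99 97 98 98 38 39 39]
```

Add to h.py:
```python
def bath(d,box,zr=.098):
    x0,y0,x1,y1=box; m=np.zeros((400,640),np.uint8); m[y0:y1,x0:x1]=(abs(cloud(d)[y0:y1,x0:x1,2]-zr)<.012)
    m=cv2.medianBlur(m,5); ks,hi=cv2.findContours(m,cv2.RETR_CCOMP,cv2.CHAIN_APPROX_NONE)
    o=max((k for k,h in zip(ks,hi[0]) if h[3]<0),key=cv2.contourArea); i=max((k for k,h in zip(ks,hi[0]) if h[3]>=0),key=cv2.contourArea)
    for n,k in (("outer",o),("inner",i)):
        (cx,cy),(a,b),an=cv2.minAreaRect((plane(d,k[:,0],zr)[:,:2]*1000).astype(np.float32))
        if a<b: a,b,an=b,a,an+90
        print(n,round(cx/1000,4),round(cy/1000,4),round(a,1),round(b,1),"deg",round(an%180,2))
```

Run:
```python
from h import *
w=dict(np.load("w2.npz")); t=dict(np.load("top0.npz"))
bath(w,(225,75,410,225)); bath(t,(362,192,452,262))
# stubs in both views -> height check of rim
P=cloud(w); print(np.median(P[90:100,290:310,2]))
# colour: opening = dark wall ring in grey
g=cv2.medianBlur(cv2.cvtColor(w["color"],cv2.COLOR_RGB2GRAY),3)
x,y=np.meshgrid(range(640),range(400)); 
m=((g<115)&(x>245)&(x<392)&(y>98)&(y<206)).astype(np.uint8); n,l,s,c=cv2.connectedComponentsWithStats(m); i=1+s[1:,4].argmax()
k=np.argwhere(l==i)[:,::-1]; print("dark wall ring",[ (round(v[0]),v) if 0 else v for v in cv2.minAreaRect((plane(w,k,.098)[:,:2]*1000).astype(np.float32))])
```

```text
outer 0.4967 -0.1911 200.6 147.5 deg 99.37
inner 0.4959 -0.191 145.6 93.2 deg 99.49
outer 0.4964 -0.1896 202.7 149.1 deg 99.29
inner 0.4966 -0.1896 151.6 97.9 deg 99.3
0.0009650110954568525
dark wall ring [(496.83624267578125, -190.5946044921875), (96.99432373046875, 150.5443115234375), 9.409239768981934]
```

Bath: centre (0.4966, -0.1905), long side at 99.4°; two cameras and the colour ring agree within 1 mm, rim at 98 mm. Now grasp the cover.

nudge_tcp(
  deltas=[
    [0.003, 0.0546, 0, 0, 0, 0, 0.05],
    [0.003, 0.0546, 0, 0, 0, 0, 0.05],
    [0.003, 0.0546, 0, 0, 0, 0, 0.05],
    [0.003, 0.0546, 0, 0, 0, 0, 0.05],
    [0.003, 0.0546, 0, 0, 0, 0, 0.05],
    [0.003, 0.0546, 0, 0, 0, 0, 0.05],
    [0.003, 0.0546, 0, 0, 0, 0, 0.05],
    [0.003, 0.0546, 0, 0, 0, 0.12, 0.05],
    [0, 0, 0.06, 0, 0, 0, 0.05],
    [0, 0, 0.06, 0, 0, 0, 0.05],
    [0, 0, 0.06, 0, 0, 0, 0.05],
    [0, 0, 0, 0, 0, 0, 0.05],
  ],
)

```text
t: 4.3
tool_pos: [0.4807, 0.249, 0.1467]
tool_rot: [-0.183, -3.127, 0.008]
force: [-0.2, -0.7, 1.1]
width: 0.0497
grip_force: 0.0
```

Run:
```python
from h import *
togo((.4847,.248,.0213),np.radians(83.1))
```

```text
shift [-0.0052  0.0002  0.1253] tool-y deg 83.3 tilt 0.61
tool rz 0.0037
```

nudge_tcp(
  deltas=[
    [-0.004, -0.0005, 0.03, 0, 0, 0.004, 0.05],
    [0, 0, 0.03, 0, 0, 0, 0.05],
    [0, 0, 0.025, 0, 0, 0, 0.05],
    [0, 0, 0.02, 0, 0, 0, 0.05],
    [0, 0, 0, 0, 0, 0, 0.05],
    [0, 0, 0, 0, 0, 0, 0.05],
  ],
)

```text
t: 5.05
tool_pos: [0.4912, 0.2497, 0.0492]
tool_rot: [0.193, 3.132, 0.003]
force: [0.5, -0.5, 0.2]
width: 0.05
grip_force: 0.0
```

Run:
```python
from h import *
togo((.4847,.248,.0213),np.radians(83.1)); look("wrist","g1")
```

```text
shift [ 0.0063 -0.0026  0.0279] tool-y deg 83.0 tilt 0.23
tool rz -0.0025
```

View pics/g1.png

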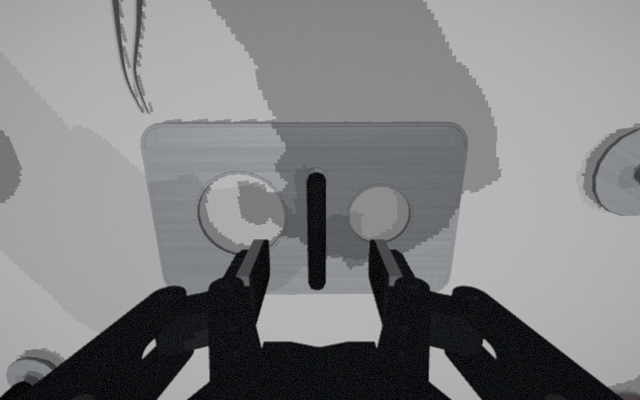

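The bar at (317,230) lies midway between the pads (258 and 383), and the plate is square to the tool. Final 28 mm down and pinch.

nudge_tcp(
  deltas=[
    [0.006, -0.0025, 0.01, 0, 0, 0, 0.05],
    [0, 0, 0.01, 0, 0, 0, 0.05],
    [0, 0, 0.008, 0, 0, 0, 0.05],
    [0, 0, 0, 0, 0, 0, 0.05],
    [0, 0, 0, 0, 0, 0, 0.05],
  ],
)

```text
t: 5.72
tool_pos: [0.4836, 0.2466, 0.0183]
tool_rot: [-0.195, -3.135, 0.0]
force: [0.0, -0.0, -0.4]
width: 0.0498
grip_force: 0.0
```

Run:
```python
from h import *
togo((.4847,.248,.0213),np.radians(83.1))
```

```text
shift [-0.0009  0.0015 -0.003 ] tool-y deg 82.9 tilt 0.01
tool rz -0.0035
```

nudge_tcp(
  deltas=[
    [0, 0.0015, -0.0025, 0, 0, 0, 0.03],
    [0, 0, 0, 0, 0, 0, 0],
    [0, 0, 0, 0, 0, 0, 0],
    [0, 0, 0, 0, 0, 0, 0],
    [0, 0, 0, 0, 0, 0, 0],
    [0, 0, -0.02, 0, 0, 0, 0],
    [0, 0, -0.04, 0, 0, 0, 0],
    [0, 0, -0.05, 0, 0, 0, 0],
    [0, 0, -0.05, 0, 0, 0, 0],
    [0, 0, -0.02, 0, 0, 0, 0],
    [0, 0, 0, 0, 0, 0, 0],
    [0, 0, 0, 0, 0, 0, 0],
  ],
)

```text
t: 7.22
tool_pos: [0.483, 0.2477, 0.1988]
tool_rot: [-0.194, -3.133, 0.002]
force: [0.1, 0.6, -3.8]
width: 0.009
grip_force: 59.1
```

Run:
```python
from h import *
togo((.4966,-.1905,.2),np.radians(99.4))
```

```text
shift [-0.0676 -0.4332 -0.0006] tool-y deg 82.9 tilt 0.17
tool rz -0.2879
```

Holding the cover (9 mm, 59 N). Over to the bath.

nudge_tcp(
  deltas=[
    [0, 0, 0, 0, 0, -0.144, 0],
    [0, 0, 0, 0, 0, -0.144, 0],
    [0.0064, -0.0475, 0, 0, 0, 0, 0],
    [0.0064, -0.0475, 0, 0, 0, 0, 0],
    [0.0064, -0.0475, 0, 0, 0, 0, 0],
    [0.0064, -0.0475, 0, 0, 0, 0, 0],
    [0.0064, -0.0475, 0, 0, 0, 0, 0],
    [0.0064, -0.0475, 0, 0, 0, 0, 0],
    [0.0064, -0.0475, 0, 0, 0, 0, 0],
    [0.0064, -0.0475, 0, 0, 0, 0, 0],
    [0.0064, -0.0475, 0, 0, 0, 0, 0],
    [0, 0, 0, 0, 0, 0, 0],
  ],
)

```text
t: 8.72
tool_pos: [0.4957, -0.1856, 0.1983]
tool_rot: [0.25, -3.128, -0.002]
force: [-0.3, 1.3, -3.4]
width: 0.0088
grip_force: 59.6
```

Run:
```python
from h import *
togo((.4955,-.1836,.2),np.radians(99.4)); w=look("wrist","c1"); np.savez("c1.npz",**w)
```

```text
shift [-0.0001  0.002  -0.0017] tool-y deg 99.1 tilt 0.21
tool rz -0.0044
```

View pics/c1.png

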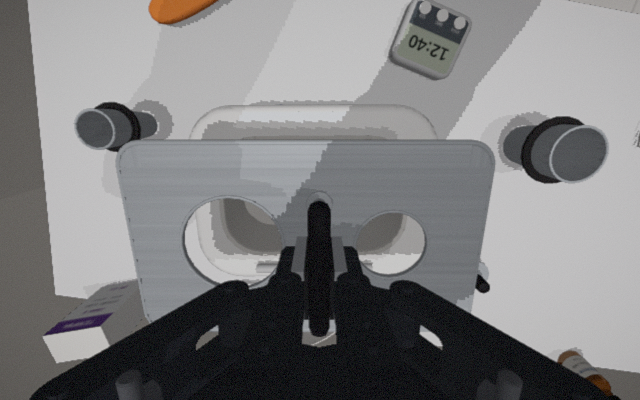

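The cover hangs level with its front edge from (130,142) to (485,141), parallel to the bath's front edge. Measuring the plate's offset in the hand from that edge, its sides and the holes.

Run:
```python
from h import *
w=dict(np.load("c1.npz")); P=cloud(w)
z=np.median(P[160:180,170:270,2]); zr=np.median(P[160:180,350:440,2]); print("plate z left/right by depth",z,zr,"front",np.median(P[146:152,200:400,2]),"back",np.median(P[250:260,150:175,2]))
c=cv2.GaussianBlur(w["color"],(0,0),1).astype(int); m=((c[...,2]-c[...,0]>=4)&(c[...,2]>60))
m[:135]=0;m[330:]=0;m[:,:105]=0;m[:,505:]=0
zp=(z+zr)/2
fr=[(u,np.where(m[:,u])[0][0]) for u in range(160,460,4) if m[:,u].any()]
le=[(np.where(m[v])[0][0],v) for v in range(170,270,3)]; ri=[(np.where(m[v])[0][-1],v) for v in range(170,250,3)]
p,R=pose(); T=lambda uv: R.inv().apply(plane(w,uv,zp)-p)
for n,k,ax in (("front x",fr,0),("left y",le,1),("right y",ri,1)):
    q=T(np.array(k)); a=np.polyfit(q[:,1-ax],q[:,ax],1); r=np.median(q[:,ax]); print(n,r.round(4),"slope deg",np.degrees(np.arctan(a[0])).round(2),"res",np.std(q[:,ax]-np.polyval(a,q[:,1-ax])).round(4))
```

```text
plate z left/right by depth 0.1898523760245388 0.19016580785527915 front 0.19004536715139014 back 0.1895795654690483
front x 0.0566 slope deg -0.12 res 0.0002
left y -0.104 slope deg -0.17 res 0.0002
right y 0.085 slope deg 0.55 res 0.0002
```

nudge_tcp(
  deltas=[
    [0, 0.003, 0.01, 0, 0, -0.004, 0],
    [0, 0, 0.02, 0, 0, 0, 0],
    [0, 0, 0.02, 0, 0, 0, 0],
    [0, 0, 0.012, 0, 0, 0, 0],
    [0, 0, 0, 0, 0, 0, 0],
    [0, 0, 0, 0, 0, 0, 0],
  ],
)

```text
t: 9.52
tool_pos: [0.4967, -0.1798, 0.1394]
tool_rot: [-0.265, 3.13, -0.001]
force: [0.2, -0.3, -3.8]
width: 0.0088
grip_force: 59.5
```

Run:
```python
from h import *
togo((.4963,-.182,.11),np.radians(99.4))
```

```text
shift [ 0.0007 -0.0021  0.0294] tool-y deg 99.7 tilt 0.05
tool rz 0.0048
```

nudge_tcp(
  deltas=[
    [0.0005, -0.002, 0.006, 0, 0, 0.005, 0],
    [0, 0, 0.006, 0, 0, 0, 0],
    [0, 0, 0.006, 0, 0, 0, 0],
    [0, 0, 0.006, 0, 0, 0, 0],
    [0, 0, 0, 0, 0, 0, 0],
    [0, 0, 0, 0, 0, 0, 0],
  ],
)

```text
t: 10.28
tool_pos: [0.4962, -0.1822, 0.1148]
tool_rot: [-0.256, 3.131, 0.0]
force: [-0.2, 0.1, -3.4]
width: 0.0093
grip_force: 59.5
```

Run:
```python
from h import *
togo((.4963,-.182,.11),np.radians(99.4))
```

```text
shift [-0.0001  0.0002  0.0048] tool-y deg 99.4 tilt 0.0
tool rz -0.0008
```

Lips are entering without contact. Down to the rim.

nudge_tcp(
  deltas=[
    [0, 0, 0.003, 0, 0, 0, 0],
    [0, 0, 0.002, 0, 0, 0, 0],
    [0, 0, 0, 0, 0, 0, 0],
    [0, 0, 0, 0, 0, 0, 0],
  ],
)

```text
t: 10.78
tool_pos: [0.4961, -0.1822, 0.1098]
tool_rot: [0.256, -3.131, -0.0]
force: [-0.1, 0.7, -3.6]
width: 0.0085
grip_force: 59.6
```

Run:
```python
from h import *
togo((.4963,-.182,.11),np.radians(99.4)); w=look("wrist"); P=cloud(w); print(np.median(P[160:180,170:270,2]),np.median(P[160:180,350:440,2]))
```

```text
shift [-0.0002  0.0001 -0.0002] tool-y deg 99.4 tilt 0.0
tool rz -0.0008
0.10132975752315782 0.10141661491261522
```

nudge_tcp(
  deltas=[
    [0, 0, 0.0015, 0, 0, 0, 0],
    [0, 0, 0, 0, 0, 0, 0],
    [0, 0, 0, 0, 0, 0, 0],
  ],
)

```text
t: 11.2
tool_pos: [0.4962, -0.1822, 0.1095]
tool_rot: [-0.256, 3.13, -0.001]
force: [-3.3, 1.0, 5.6]
width: 0.0086
grip_force: 60.8
```

nudge_tcp(
  deltas=[
    [0, 0, 0, 0, 0, 0, 0.03],
    [0, 0, 0, 0, 0, 0, 0.05],
    [0, 0, 0, 0, 0, 0, 0.05],
    [0, 0, -0.02, 0, 0, 0, 0.05],
    [0, 0, -0.05, 0, 0, 0, 0.05],
    [0, 0, -0.06, 0, 0, 0, 0.05],
    [0, 0, -0.06, 0, 0, 0, 0.05],
    [0, 0, 0, 0, 0, 0, 0.05],
  ],
)

```text
t: 12.2
tool_pos: [0.4979, -0.1828, 0.3036]
tool_rot: [-0.255, 3.123, -0.006]
force: [1.1, -0.1, 0.3]
width: 0.05
grip_force: 0.0
```

Run:
```python
from h import *
w=look("wrist","p1"); np.savez("p1.npz",**w); t=look("top","top1"); np.savez("top1.npz",**t); print(pose()[0]);
```

```text
[ 0.4965628  -0.18232907  0.29865689]
```

View pics/p1.png

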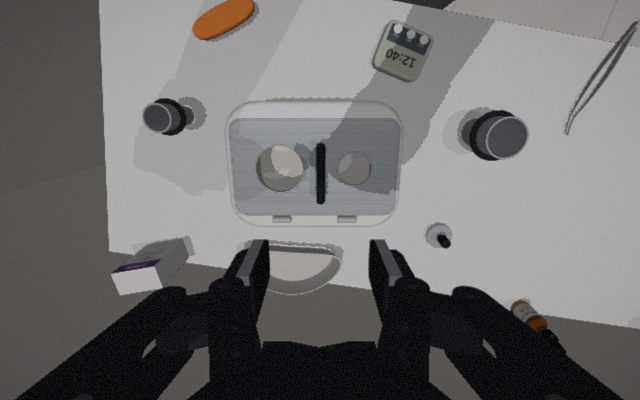

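The cover lies in place (plate (230..403, 118..216), bar at (321,173), large hole at (281,168), small hole at (355,168)). Next I'll measure the plate and make a crop montage of beakers and lids.

Run:
```python
from h import *
w=dict(np.load("p1.npz")); t=dict(np.load("top1.npz")); P=cloud(w)
m=plate(w,(225,100,408,222),.101)
print("z plate corners",[round(float(np.median(P[v-4:v+5,u-4:u+5,2])),4) for u,v in [(245,128),(390,128),(245,203),(390,203)]])
def crop(d,u,v,r): return cv2.resize(d["color"][v-r:v+r,u-r:u+r,::-1],(260,260),interpolation=cv2.INTER_NEAREST)
a=np.hstack([crop(w,495,135,42),crop(w,165,117,32),crop(w,440,236,24)])
b=np.hstack([crop(t,326,246,20),crop(t,471,244,20),crop(t,335,195,14)])
cv2.imwrite("pics/mont.png",np.vstack([a,b]))
```

```text
plate 0.4909 -0.1912 189.4 124.4 deg 99.45 px 13866
z plate corners [0.101, 0.1011, 0.1008, 0.101]
```

View pics/mont.png

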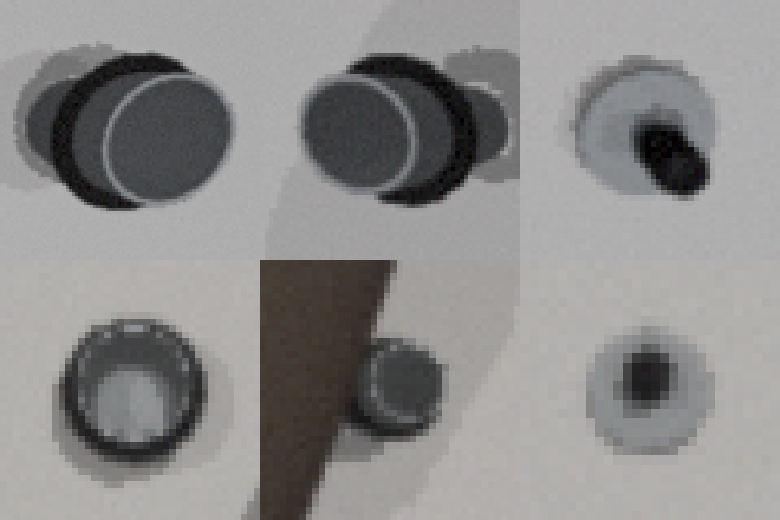

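The montage shows clear rim ellipses (bright ring, dark interior) in the wrist view; lid knob tops are visible too. Triangulating each from the two wrist places.

Add to h.py:
```python
def inner(d,uv,tol=18):
    "ellipse of the region of even grey round uv (beaker mouth inside its bright rim)"
    g=cv2.medianBlur(cv2.cvtColor(d["color"],cv2.COLOR_RGB2GRAY),3); m=np.zeros((402,642),np.uint8)
    cv2.floodFill(g,m,tuple(uv),255,tol,tol,4|cv2.FLOODFILL_FIXED_RANGE|cv2.FLOODFILL_MASK_ONLY); m=cv2.morphologyEx(m[1:-1,1:-1],cv2.MORPH_OPEN,np.ones((3,3)))
    k=max(cv2.findContours(m,cv2.RETR_EXTERNAL,cv2.CHAIN_APPROX_NONE)[0],key=cv2.contourArea)
    return cv2.fitEllipse(cv2.convexHull(k)),k
def dark(d,box,th=50):
    x0,y0,x1,y1=box; m=np.zeros((400,640),bool); m[y0:y1,x0:x1]=cv2.GaussianBlur(d["color"],(0,0),.7)[y0:y1,x0:x1].max(2)<th
    b,l=blobs(d,m,4); return max(b,key=lambda q:q[1][4])
```

Run:
```python
from h import *
w1=dict(np.load("w1.npz"));w2=dict(np.load("w2.npz"));w3=dict(np.load("p1.npz"))
for n,obs,z in [("L",[(w1,(153,97)),(w2,(492,97)),(w3,(500,136))],.079),("S",[(w2,(173,136)),(w3,(157,117))],.079),("holeL",[(w3,(281,168))],.101),("holeS",[(w3,(355,168))],.101)]:
    pr=[]
    for d,uv in obs:
        e,k=inner(d,uv,18 if n<"a" else 60); pr.append((d,e[0])); q=plane(d,k[:,0],z)[:,:2]; print(n,np.round(e[0],1),np.round(e[1],1),plane(d,e[0],z)[0].round(4),"dia mm",(2000*np.sqrt(cv2.contourArea((q*1e3).astype(np.float32))/np.pi)/1000).round(1))
    if len(pr)>1: x,r=tri(pr); print("  tri",x.round(4),np.round(r,4))
```

```text
L [147.6  97.2] [34.3 40.3] [0.428  0.0286 0.079 ] dia mm 43.2
L [497.1  97.3] [34.1 40.5] [0.4278 0.0292 0.079 ] dia mm 43.6
L [507.  137.4] [34.7 42. ] [0.4279 0.029  0.079 ] dia mm 44.0
  tri [0.4279 0.0288 0.0795] [0.0001 0.0001 0.0001]
S [168.3 134.9] [21.  24.4] [ 0.4724 -0.3809  0.079 ] dia mm 27.8
S [156.3 117.5] [23.  27.4] [ 0.4724 -0.3809  0.079 ] dia mm 28.1
  tri [ 0.4725 -0.3812  0.0783] [0. 0.]
holeL [637.6 163.7] [ 327.9 1532. ] [0.4319 0.1717 0.101 ] dia mm 492.9
holeS [189.1 166.8] [ 424.2 1005.6] [ 0.5189 -0.3321  0.101 ] dia mm 416.3
```

Rims triangulate to 79 mm with ~0.1 mm residuals: large (0.4279, 0.0288), small (0.4725, -0.381). Holes next, from the inner contours of the plate mask.

Add to h.py:
```python
def holes(d,seeds,z=.101,r=34):
    "edges of the hole: plate is blue-tinted, what shows through is not"
    c=cv2.GaussianBlur(d["color"],(0,0),.8).astype(int); m=((c[...,2]-c[...,0])<4).astype(np.uint8); out=[]
    m=cv2.medianBlur(m,5); n,l,s,cc=cv2.connectedComponentsWithStats(m)
    for u,v in seeds:
        k=max(cv2.findContours((l==l[v,u]).astype(np.uint8),cv2.RETR_EXTERNAL,cv2.CHAIN_APPROX_NONE)[0],key=cv2.contourArea)
        q=(plane(d,k[:,0],z)[:,:2]*1e3).astype(np.float32); (x,y),(a,b),_=cv2.fitEllipse(q); print("hole",round(x/1e3,4),round(y/1e3,4),"axes",round(a,1),round(b,1)); out.append((x/1e3,y/1e3))
    return np.array(out)
```

Run:
```python
from h import *
w=dict(np.load("p1.npz")); h=holes(w,[(281,172),(358,172)]); v=h[1]-h[0]; print("sep",np.linalg.norm(v),"deg",np.degrees(np.arctan2(v[1],v[0])),"cover",h[0]+v*40/86)
```

```text
hole 0.5037 -0.2294 axes 53.1 53.8
hole 0.4899 -0.1449 axes 37.4 38.2
sep 0.08556855304089718 deg 99.28816387772208 cover [ 0.4972836  -0.19010599]
```

Holes have the right sizes (53.5 and 37.8 mm) and spacing (85.6 mm), so the cover is centred within 1 mm at 99.3°. Turning the tool 90° so the fingers close along the cover's x, then to the large beaker.

nudge_tcp(
  deltas=[
    [0, 0, 0, 0, 0, 0.175, 0.085],
    [0, 0, 0, 0, 0, 0.175, 0.085],
    [0, 0, 0, 0, 0, 0.175, 0.085],
    [0, 0, 0, 0, 0, 0.175, 0.085],
    [0, 0, 0, 0, 0, 0.175, 0.085],
    [0, 0, 0, 0, 0, 0.175, 0.085],
    [0, 0, 0, 0, 0, 0.175, 0.085],
    [0, 0, 0, 0, 0, 0.175, 0.085],
    [0, 0, 0, 0, 0, 0.171, 0.085],
    [0, 0, 0, 0, 0, 0, 0.085],
  ],
)

```text
t: 13.55
tool_pos: [0.4956, -0.182, 0.2965]
tool_rot: [-2.029, -2.395, 0.002]
force: [-1.0, 0.6, -0.1]
width: 0.0852
grip_force: 0.0
```

nudge_tcp(
  deltas=[
    [0.055, -0.0083, 0, 0, 0, 0, 0.085],
    [0.055, -0.0083, 0, 0, 0, 0, 0.085],
    [0.055, -0.0083, 0, 0, 0, 0, 0.085],
    [0.055, -0.0083, 0, 0, 0, 0, 0.085],
    [0, 0, 0.05, 0, 0, 0, 0.085],
    [0, 0, 0.05, 0, 0, 0, 0.085],
    [0, 0, 0.03, 0, 0, 0, 0.085],
    [0, 0, 0, 0, 0, 0, 0.085],
    [0, 0, 0, 0, 0, 0, 0.085],
  ],
)

```text
t: 14.68
tool_pos: [0.428, 0.0295, 0.1692]
tool_rot: [2.031, 2.396, 0.001]
force: [-0.1, -1.1, -0.7]
width: 0.0851
grip_force: 0.0
```

Run:
```python
from h import *
togo((.4279,.0288,.053),np.radians(9.4))
```

```text
shift [-0.0006 -0.0003  0.1162] tool-y deg 9.4 tilt 0.04
tool rz 0.0002
```

nudge_tcp(
  deltas=[
    [0, 0, 0.04, 0, 0, 0, 0.085],
    [0, 0, 0.04, 0, 0, 0, 0.085],
    [0, 0, 0.02, 0, 0, 0, 0.085],
    [0, 0, 0.01, 0, 0, 0, 0.085],
    [0, 0, 0.006, 0, 0, 0, 0.085],
    [0, 0, 0, 0, 0, 0, 0.085],
    [0, 0, 0, 0, 0, 0, 0.085],
  ],
)

```text
t: 15.55
tool_pos: [0.4283, 0.0296, 0.0531]
tool_rot: [2.032, 2.394, 0.002]
force: [-0.3, 0.4, -1.1]
width: 0.085
grip_force: 0.0
```

Run:
```python
from h import *
togo((.4279,.0288,.053),np.radians(9.4))
```

```text
shift [-0.0007 -0.0006  0.0001] tool-y deg 9.3 tilt 0.08
tool rz -0.0009
```

nudge_tcp(
  deltas=[
    [0, 0, 0, 0, 0, 0, 0.03],
    [0, 0, 0, 0, 0, 0, 0.03],
    [0, 0, 0, 0, 0, 0, 0.03],
    [0, 0, 0, 0, 0, 0, 0.03],
    [0, 0, 0, 0, 0, 0, 0.03],
    [0, 0, -0.01, 0, 0, 0, 0.03],
    [0, 0, 0, 0, 0, 0, 0.03],
  ],
)

```text
t: 16.42
tool_pos: [0.4283, 0.0296, 0.0631]
tool_rot: [2.033, 2.394, 0.002]
force: [1.0, 0.2, -0.8]
width: 0.0471
grip_force: 61.6
```

Gripped at 47 mm, 62 N. Lift, carry over the 54 mm hole.

nudge_tcp(
  deltas=[
    [0, 0, -0.03, 0, 0, 0, 0.03],
    [0, 0, -0.05, 0, 0, 0, 0.03],
    [0, 0, -0.05, 0, 0, 0, 0.03],
    [0, 0, -0.045, 0, 0, 0, 0.03],
    [0, 0, 0, 0, 0, 0, 0.03],
    [0, 0, 0, 0, 0, 0, 0.03],
  ],
)

```text
t: 17.18
tool_pos: [0.4275, 0.0295, 0.2364]
tool_rot: [-2.033, -2.394, 0.001]
force: [-0.7, 0.0, -0.8]
width: 0.0473
grip_force: 62.1
```

Run:
```python
from h import *
togo((.5037,-.2294,.24),np.radians(9.4))
```

```text
shift [-0.2679  0.0332 -0.0036] tool-y deg 9.3 tilt 0.05
tool rz -0.001
```

nudge_tcp(
  deltas=[
    [-0.0383, 0.0047, 0, 0, 0, 0, 0.03],
    [-0.0383, 0.0047, 0, 0, 0, 0, 0.03],
    [-0.0383, 0.0047, 0, 0, 0, 0, 0.03],
    [-0.0383, 0.0047, 0, 0, 0, 0, 0.03],
    [-0.0383, 0.0047, 0, 0, 0, 0, 0.03],
    [-0.0383, 0.0047, 0, 0, 0, 0, 0.03],
    [-0.0383, 0.0047, 0, 0, 0, 0, 0.03],
    [0, 0, 0, 0, 0, 0, 0.03],
    [0, 0, 0, 0, 0, 0, 0.03],
  ],
)

```text
t: 18.3
tool_pos: [0.5029, -0.2292, 0.2356]
tool_rot: [-2.032, -2.392, 0.001]
force: [-0.6, 0.4, -1.2]
width: 0.0474
grip_force: 62.0
```

Run:
```python
from h import *
togo((.5037,-.2294,.24),np.radians(9.4)); w=look("wrist","b1"); np.savez("b1.npz",**w)
```

```text
shift [-0.0003  0.0008 -0.0044] tool-y deg 9.3 tilt 0.18
tool rz -0.0014
```

View pics/b1.png

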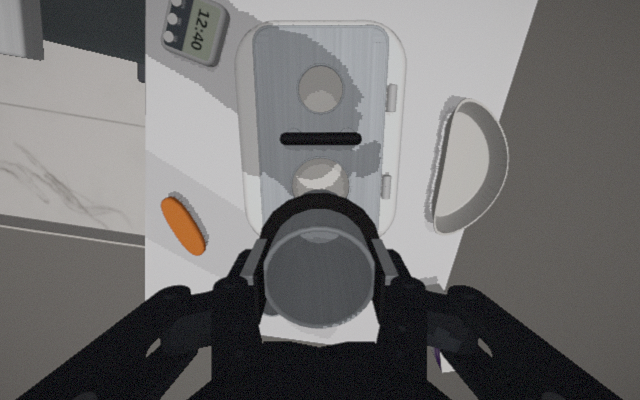

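The beaker is upright in the grip with its rim at (320,277); the hole peeks out at (320,180) and the bar is at (320,139). Measuring the rim centre in the hand and the holes again from this camera place.

Run:
```python
from h import *
w=dict(np.load("b1.npz")); p,R=pose(); e,k=inner(w,(320,290),25); print(e)
q=plane(w,e[0],p[2]+.026); print("rim",q.round(4),"tool",R.inv().apply(q-p).round(4))
kk=plane(w,k[:,0],p[2]+.026)[:,:2]; print("dia",2000*np.sqrt(cv2.contourArea((kk*1e3).astype(np.float32))/np.pi)/1e3)
holes(w,[(321,92)]); print("goal of rim",(.5037,-.2294),"->shift tool",R.inv().apply(np.array([.5037,-.2294,p[2]+.026])-q[0]).round(4))
```

```text
((315.82733154296875, 280.4984130859375), (94.83895874023438, 120.52630615234375), 80.32366943359375)
rim [[ 0.502  -0.2303  0.2622]] tool [[-0.0012 -0.0013 -0.026 ]]
dia 46.72951362328553
hole 0.4901 -0.145 axes 37.9 38.0
goal of rim (0.5037, -0.2294) ->shift tool [ 0.0006  0.0019 -0.    ]
```

nudge_tcp(
  deltas=[
    [0.0003, 0.001, 0.03, 0, 0, 0.001, 0.03],
    [0, 0, 0.03, 0, 0, 0, 0.03],
    [0, 0, 0, 0, 0, 0, 0.03],
    [0, 0, 0.02, 0, 0, 0, 0.03],
    [0, 0, 0.02, 0, 0, 0, 0.03],
    [0, 0, 0.016, 0, 0, 0, 0.03],
    [0, 0, 0.01, 0, 0, 0, 0.03],
    [0, 0, 0, 0, 0, 0, 0.03],
    [0, 0, 0, 0, 0, 0, 0.03],
  ],
)

```text
t: 19.48
tool_pos: [0.5049, -0.2294, 0.112]
tool_rot: [2.034, 2.393, 0.0]
force: [0.3, 0.4, -0.8]
width: 0.0475
grip_force: 62.1
```

Run:
```python
from h import *
togo((.5035,-.2292,.104),np.radians(9.4))
```

```text
shift [ 0.0004 -0.0014  0.008 ] tool-y deg 9.3 tilt 0.05
tool rz -0.002
```

nudge_tcp(
  deltas=[
    [0, -0.001, 0.004, 0, 0, 0, 0.03],
    [0, 0, 0.003, 0, 0, 0, 0.03],
    [0, 0, 0, 0, 0, 0, 0.03],
    [0, 0, 0, 0, 0, 0, 0.03],
  ],
)

```text
t: 19.98
tool_pos: [0.5035, -0.2294, 0.1042]
tool_rot: [-2.034, -2.394, 0.0]
force: [-0.4, 0.4, -1.3]
width: 0.0472
grip_force: 62.1
```

nudge_tcp(
  deltas=[
    [0, 0, 0.002, 0, 0, 0, 0.03],
    [0, 0, 0, 0, 0, 0, 0.03],
  ],
)

```text
t: 20.23
tool_pos: [0.5037, -0.2294, 0.1041]
tool_rot: [2.034, 2.393, 0.0]
force: [-3.2, 1.5, 11.1]
width: 0.0476
grip_force: 63.1
```

Collar has seated (11 N at z 0.104, as calculated). Release and rise.

nudge_tcp(
  deltas=[
    [0, 0, -0.0005, 0, 0, 0, 0.06],
    [0, 0, 0, 0, 0, 0, 0.07],
    [0, 0, 0, 0, 0, 0, 0.07],
    [0, 0, 0, 0, 0, 0, 0.07],
    [0, 0, -0.03, 0, 0, 0, 0.07],
    [0, 0, -0.05, 0, 0, 0, 0.085],
    [0, 0, -0.06, 0, 0, 0, 0.085],
    [0, 0, -0.045, 0, 0, 0, 0.085],
    [0, 0, 0, 0, 0, 0, 0.085],
  ],
)

```text
t: 21.35
tool_pos: [0.5049, -0.23, 0.2918]
tool_rot: [2.03, 2.389, 0.003]
force: [0.7, -0.3, -0.7]
width: 0.0848
grip_force: 0.0
```

Run:
```python
from h import *
w=look("wrist","b2"); np.savez("b2.npz",**w); togo((.4725,-.381,.2),np.radians(9.4))
```

```text
shift [-0.144  -0.0561  0.0894] tool-y deg 9.3 tilt 0.19
tool rz -0.0021
```

View pics/b2.png

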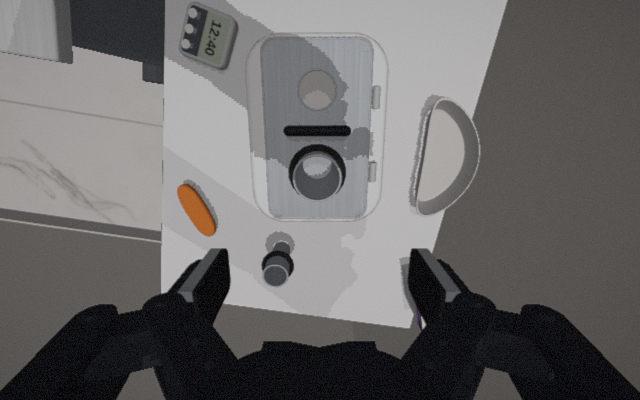

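The large beaker hangs in its hole (rim at (319,175)); small beaker at (277,272). Check the numbers, then move on.

Run:
```python
from h import *
w=dict(np.load("b2.npz")); P=cloud(w)
m=np.abs(P[...,2]-.13)<.003; m[:140]=0; m[215:]=0; m[:,:280]=0; m[:,355:]=0
q=P[m]; print("rim ring pts",m.sum(),(q.max(0)+q.min(0))/2, q.max(0)-q.min(0))
e,k=inner(w,(278,274)); print("small",plane(w,e[0],.079).round(4),e[1]); holes(w,[(318,92)])
print("plate z",[np.median(P[v-3:v+4,u-3:u+4,2]).round(4) for u,v in [(275,50),(275,205),(358,50),(350,205)]])
```

```text
rim ring pts 377 [ 0.50398568 -0.22997146  0.12984692] [0.04958362 0.04980098 0.00542249]
small [[ 0.4725 -0.3808  0.079 ]] (18.983165740966797, 21.669252395629883)
hole 0.4902 -0.1449 axes 37.9 38.1
plate z [np.float64(0.1013), np.float64(0.1009), np.float64(0.1011), np.float64(0.1013)]
```

nudge_tcp(
  deltas=[
    [-0.048, -0.0187, 0, 0, 0, 0, 0.085],
    [-0.048, -0.0187, 0, 0, 0, 0, 0.085],
    [-0.048, -0.0187, 0, 0, 0, 0, 0.085],
    [0, 0, 0.05, 0, 0, 0, 0.085],
    [0, 0, 0.06, 0, 0, 0, 0.085],
    [0, 0, 0, 0, 0, 0, 0.085],
    [0, 0, 0, 0, 0, 0, 0.085],
  ],
)

```text
t: 22.28
tool_pos: [0.4721, -0.3809, 0.1795]
tool_rot: [2.033, 2.393, 0.0]
force: [0.6, -0.9, 0.7]
width: 0.0846
grip_force: 0.0
```

Run:
```python
from h import *
togo((.4725,-.381,.056),np.radians(9.4))
```

```text
shift [-0.      0.0003  0.1235] tool-y deg 9.3 tilt 0.08
tool rz -0.0018
```

Large beaker: rim at z 0.130, within 1 mm of the hole centre. Descend on the small one.

nudge_tcp(
  deltas=[
    [0, 0, 0.04, 0, 0, 0, 0.075],
    [0, 0, 0.04, 0, 0, 0, 0.075],
    [0, 0, 0.025, 0, 0, 0, 0.075],
    [0, 0, 0.0185, 0, 0, 0, 0.075],
    [0, 0, 0, 0, 0, 0, 0.075],
    [0, 0, 0, 0, 0, 0, 0.02],
    [0, 0, 0, 0, 0, 0, 0.02],
    [0, 0, 0, 0, 0, 0, 0.02],
    [0, 0, 0, 0, 0, 0, 0.02],
    [0, 0, 0, 0, 0, 0, 0.02],
    [0, 0, 0, 0, 0, 0, 0.02],
  ],
)

```text
t: 23.65
tool_pos: [0.4726, -0.3814, 0.0566]
tool_rot: [2.032, 2.391, 0.0]
force: [-0.2, 1.5, 6.0]
width: 0.032
grip_force: 59.0
```

Run:
```python
from h import *
togo((.4725,-.381,.056),np.radians(9.4))
```

```text
shift [ 0.0004 -0.      0.0006] tool-y deg 9.3 tilt 0.22
tool rz -0.0021
```

nudge_tcp(
  deltas=[
    [0, 0, -0.03, 0, 0, 0, 0.02],
    [0, 0, -0.05, 0, 0, 0, 0.02],
    [0, 0, -0.06, 0, 0, 0, 0.02],
    [0, 0, -0.05, 0, 0, 0, 0.02],
    [0, 0, 0, 0, 0, 0, 0.02],
    [0, 0, 0, 0, 0, 0, 0.02],
  ],
)

```text
t: 24.4
tool_pos: [0.4714, -0.3805, 0.2442]
tool_rot: [2.034, 2.394, 0.0]
force: [-0.2, -0.2, -1.4]
width: 0.0314
grip_force: 59.6
```

Run:
```python
from h import *
togo((.4901,-.1449,.2466),np.radians(9.4))
```

```text
shift [ 0.2295  0.0564 -0.0024] tool-y deg 9.3 tilt 0.01
tool rz -0.0021
```

nudge_tcp(
  deltas=[
    [0.0383, 0.0094, 0, 0, 0, 0, 0.02],
    [0.0383, 0.0094, 0, 0, 0, 0, 0.02],
    [0.0383, 0.0094, 0, 0, 0, 0, 0.02],
    [0.0383, 0.0094, 0, 0, 0, 0, 0.02],
    [0.0383, 0.0094, 0, 0, 0, 0, 0.02],
    [0.0383, 0.0094, 0, 0, 0, -0.002, 0.02],
    [0, 0, 0, 0, 0, 0, 0.02],
    [0, 0, 0, 0, 0, 0, 0.02],
  ],
)

```text
t: 25.4
tool_pos: [0.4896, -0.1448, 0.2432]
tool_rot: [-2.031, -2.395, 0.002]
force: [0.3, -0.8, -1.0]
width: 0.032
grip_force: 59.6
```

Run:
```python
from h import *
togo((.4901,-.1449,.1076),np.radians(9.4)); w=look("wrist","s1"); np.savez("s1.npz",**w)
p,R=pose()
for tol in (12,18,25):
    e,k=inner(w,(320,272),tol); q=plane(w,e[0],p[2]+.0225); print(tol,np.round(e[0],1),np.round(e[1],1),"rim in tool",R.inv().apply(q-p).round(4))
```

```text
shift [-0.0003  0.0007  0.1356] tool-y deg 9.4 tilt 0.11
tool rz 0.0003
12 [318.8 272.2] [59.7 67.7] rim in tool [[ 0.0013  0.0001 -0.0225]]
18 [318.8 272.6] [59.8 71.5] rim in tool [[ 0.0011  0.0001 -0.0225]]
25 [318.6 273.5] [61.9 75. ] rim in tool [[ 0.0007  0.0001 -0.0225]]
```

View pics/s1.png

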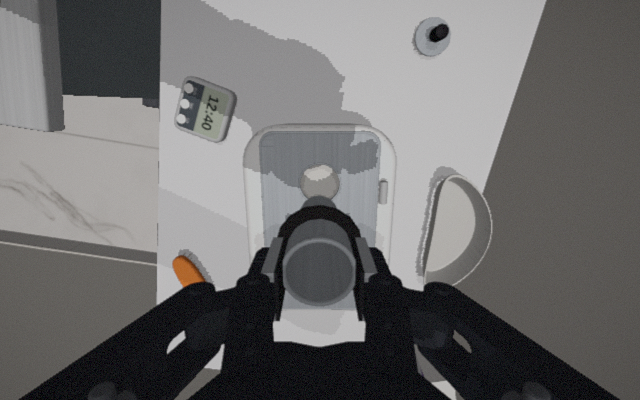

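The small beaker hangs upright in the grip (rim at (319,272)), with the 38 mm hole at (320,183) in line. Lower it.

nudge_tcp(
  deltas=[
    [-0.001, 0.0006, 0.03, 0, 0, 0, 0.02],
    [0, 0, 0.04, 0, 0, 0, 0.02],
    [0, 0, 0, 0, 0, 0, 0.02],
    [0, 0, 0.02, 0, 0, 0, 0.02],
    [0, 0, 0.02, 0, 0, 0, 0.02],
    [0, 0, 0.012, 0, 0, 0, 0.02],
    [0, 0, 0.007, 0, 0, 0, 0.02],
    [0, 0, 0, 0, 0, 0, 0.02],
    [0, 0, 0, 0, 0, 0, 0.02],
  ],
)

```text
t: 26.58
tool_pos: [0.4912, -0.1457, 0.116]
tool_rot: [2.031, 2.395, 0.001]
force: [-0.1, -1.9, -0.7]
width: 0.032
grip_force: 59.7
```

Run:
```python
from h import *
togo((.4901,-.1459,.1076),np.radians(9.4))
```

```text
shift [ 0.     -0.0012  0.0084] tool-y deg 9.4 tilt 0.06
tool rz -0.0001
```

nudge_tcp(
  deltas=[
    [0, -0.001, 0.004, 0, 0, 0, 0.02],
    [0, 0, 0.003, 0, 0, 0, 0.02],
    [0, 0, 0, 0, 0, 0, 0.02],
    [0, 0, 0, 0, 0, 0, 0.02],
  ],
)

```text
t: 27.08
tool_pos: [0.4898, -0.1457, 0.1083]
tool_rot: [2.032, 2.396, -0.0]
force: [-0.1, -1.2, -0.4]
width: 0.032
grip_force: 59.7
```

nudge_tcp(
  deltas=[
    [0, 0, 0.002, 0, 0, 0, 0.02],
    [0, 0, 0, 0, 0, 0, 0.02],
  ],
)

```text
t: 27.32
tool_pos: [0.49, -0.1458, 0.1075]
tool_rot: [2.031, 2.395, 0.001]
force: [-3.0, 0.9, 7.1]
width: 0.0323
grip_force: 60.5
```

nudge_tcp(
  deltas=[
    [0, 0, -0.0005, 0, 0, 0, 0.05],
    [0, 0, 0, 0, 0, 0, 0.055],
    [0, 0, 0, 0, 0, 0, 0.055],
    [0, 0, 0, 0, 0, 0, 0.055],
    [0, 0, -0.03, 0, 0, 0, 0.055],
    [0, 0, -0.05, 0, 0, 0, 0.055],
    [0, 0, -0.06, 0, 0, 0, 0.055],
    [0, 0, -0.045, 0, 0, 0, 0.055],
    [0, 0, 0, 0, 0, 0, 0.055],
  ],
)

```text
t: 28.45
tool_pos: [0.4912, -0.1461, 0.2956]
tool_rot: [2.028, 2.391, 0.004]
force: [-0.5, -0.1, 0.8]
width: 0.0547
grip_force: 0.0
```

Run:
```python
from h import *
w=look("wrist"); np.savez("s2.npz",**w); P=cloud(w)
cv2.imwrite("pics/s2.png",w["color"][:,:,::-1])
t=look("top"); np.savez("top2.npz",**t); T=cloud(t)
for n,D in (("wrist",P),("top",T)):
  for c in ((.5037,-.2294),(.4900,-.1453)):
    m=(abs(D[...,2]-.13)<.004)&(np.hypot(D[...,0]-c[0],D[...,1]-c[1])<.032); q=D[m]
    if m.sum()>5: print(n,c,m.sum(),((q.max(0)+q.min(0))/2).round(4),(q.max(0)-q.min(0)).round(4))
w1=dict(np.load("w1.npz"));w2=dict(np.load("w2.npz"))
# lid knobs: dark blob, far end = knob top
for n,obs in (("lidS",[(w1,(165,190,200,222)),(w2,(435,190,470,222))]),("lidL",[(w1,(445,120,480,150))])):
    for d,b in obs:
        c,s=dark(d,b); print(n,c.round(1),s,"at .027:",plane(d,c,.027).round(4),"depth",np.median(cloud(d)[int(c[1])-1:int(c[1])+2,int(c[0])-1:int(c[0])+2].reshape(-1,3),0).round(4))
    if len(obs)>1: print(tri([(d,dark(d,b)[0]) for d,b in obs]))
for b,n in (((325,185,345,205),"S"),((178,207,198,227),"L")):
    t=dict(np.load("top0.npz")); c,s=dark(t,b,90); print("top knob",n,c,s,plane(t,c,.036).round(4))
```

```text
wrist (0.5037, -0.2294) 366 [ 0.5036 -0.2296  0.1293] [0.0498 0.0496 0.0067]
wrist (0.49, -0.1453) 260 [ 0.4898 -0.145   0.1293] [0.0339 0.0339 0.0065]
lidS [177.  208.7] [171 204  13  11 101] at .027: [[0.59   0.0196 0.027 ]] depth [0.5856 0.0231 0.0369]
lidS [454.3 208.6] [448 204  13  10  93] at .027: [[0.5898 0.0189 0.027 ]] depth [0.5855 0.0143 0.037 ]
(array([0.59013101, 0.01922485, 0.02622521]), [8.439516882701321e-05, 8.439516882697838e-05])
lidL [464.3 137.2] [458 133  14  10 109] at .027: [[0.4826 0.4477 0.027 ]] depth [0.4814 0.4421 0.037 ]
top knob S [334.35483871 193.25806452] [332 190   6   7  31] [[0.5878 0.0189 0.036 ]]
top knob L [186.  215.5] [183 213   7   6  34] [[0.482  0.4444 0.036 ]]
```

Both beakers hang upright: rims at z 0.129, each within 0.5 mm of its hole centre. Now a closer wrist look at the small lid.

nudge_tcp(
  deltas=[
    [0.0321, 0.0408, 0, 0, 0, 0, 0.055],
    [0.0321, 0.0408, 0.015, 0, 0, 0, 0.055],
    [0.0321, 0.0408, 0.04, 0, 0, 0, 0.055],
    [0, 0, 0.05, 0, 0, 0, 0.055],
    [0, 0, 0, 0, 0, 0, 0.055],
    [0, 0, 0, 0, 0, 0, 0.055],
  ],
)

```text
t: 29.3
tool_pos: [0.5932, -0.0328, 0.1897]
tool_rot: [2.032, 2.395, 0.0]
force: [0.5, -0.3, 1.3]
width: 0.0552
grip_force: 0.0
```

Run:
```python
from h import *
w=look("wrist"); np.savez("ls.npz",**w); P=cloud(w); c0=(.589,.019); near=np.hypot(P[...,0]-c0[0],P[...,1]-c0[1])<.03
def disc(z0,tol):
    m=(near&(abs(P[...,2]-z0)<tol)).astype(np.uint8); ys,xs=np.where(m); q=plane(w,np.c_[xs,ys],z0); r=cv2.minEnclosingCircle((q[:,:2]*1e3).astype(np.float32)); print(z0,m.sum(),np.round(r[0],1),round(r[1],1)); return xs,ys
disc(.0105,.0025); xs,ys=disc(.037,.003)
bl=(w["color"].max(2)<50)&near; print("knob col",bl.sum()); print("knob px",xs.mean(),ys.mean()); print(pose()[0])
```

```text
0.0105 970 [590.   19.2] 19.7
0.037 189 [589.9  19.2] 7.2
knob col 400
knob px 324.02645502645504 127.22751322751323
[ 0.59387998 -0.03302847  0.19084705]
```

Disc (r 19.7 mm) and knob agree at (0.590, 0.0192), knob top 37–38 mm. Grasp at TCP z 0.014.

Run:
```python
from h import *
togo((.59,.0192,.014),np.radians(9.4))
```

```text
shift [0.0523 0.0042 0.1768] tool-y deg 9.4 tilt 0.16
tool rz -0.0008
```

nudge_tcp(
  deltas=[
    [0.052, 0.0047, 0.02, 0, 0, 0, 0.045],
    [0, 0, 0.05, 0, 0, 0, 0.045],
    [0, 0, 0.05, 0, 0, 0, 0.045],
    [0, 0, 0, 0, 0, 0, 0.045],
    [0, 0, 0, 0, 0, 0, 0.045],
  ],
)

```text
t: 29.98
tool_pos: [0.5913, 0.0192, 0.072]
tool_rot: [2.031, 2.393, 0.005]
force: [-0.2, 0.2, 0.9]
width: 0.0451
grip_force: 0.0
```

Run:
```python
from h import *
togo((.59,.0192,.014),np.radians(9.4))
```

```text
shift [ 0.0003 -0.0015  0.058 ] tool-y deg 9.4 tilt 0.25
tool rz -0.0008
```

nudge_tcp(
  deltas=[
    [0, -0.001, 0.03, 0, 0, 0, 0.045],
    [0, 0, 0.018, 0, 0, 0, 0.045],
    [0, 0, 0.009, 0, 0, 0, 0.045],
    [0, 0, 0, 0, 0, 0, 0.045],
    [0, 0, 0, 0, 0, 0, 0],
    [0, 0, 0, 0, 0, 0, 0],
    [0, 0, 0, 0, 0, 0, 0],
    [0, 0, 0, 0, 0, 0, 0],
    [0, 0, 0, 0, 0, 0, 0],
  ],
)

```text
t: 31.1
tool_pos: [0.589, 0.0194, 0.0125]
tool_rot: [2.031, 2.395, 0.002]
force: [-0.0, -1.0, 5.7]
width: 0.0133
grip_force: 58.5
```

Run:
```python
from h import *
togo((.59,.0192,.014),np.radians(9.4))
```

```text
shift [-0.0004  0.001  -0.0015] tool-y deg 9.4 tilt 0.09
tool rz -0.0001
```

Knob gripped. Lift and carry to the small beaker.

nudge_tcp(
  deltas=[
    [0, 0, -0.02, 0, 0, 0, 0],
    [0, 0, -0.05, 0, 0, 0, 0],
    [0, 0, -0.06, 0, 0, 0, 0],
    [0, 0, -0.06, 0, 0, 0, 0],
    [0, 0, 0, 0, 0, 0, 0],
    [0, 0, 0, 0, 0, 0, 0],
  ],
)

```text
t: 31.85
tool_pos: [0.5882, 0.0194, 0.201]
tool_rot: [-2.032, -2.396, 0.001]
force: [-1.1, 0.3, -0.8]
width: 0.013
grip_force: 58.5
```

Run:
```python
from h import *
togo((.4898,-.145,.2),np.radians(9.4))
```

```text
shift [-0.1461 -0.1239  0.0011] tool-y deg 9.4 tilt 0.03
tool rz 0.0
```

nudge_tcp(
  deltas=[
    [-0.0365, -0.031, 0, 0, 0, 0, 0],
    [-0.0365, -0.031, 0, 0, 0, 0, 0],
    [-0.0365, -0.031, 0, 0, 0, 0, 0],
    [-0.0365, -0.031, 0, 0, 0, 0, 0],
    [0, 0, 0, 0, 0, 0, 0],
    [0, 0, 0.02, 0, 0, 0, 0],
    [0, 0, 0, 0, 0, 0, 0],
    [0, 0, 0, 0, 0, 0, 0],
  ],
)

```text
t: 32.85
tool_pos: [0.4899, -0.1443, 0.1812]
tool_rot: [-2.03, -2.396, 0.001]
force: [0.7, -0.3, -0.0]
width: 0.0123
grip_force: 58.6
```

Run:
```python
from h import *
togo((.4898,-.145,.1355),np.radians(9.4)); w=look("wrist","k1"); np.savez("k1.npz",**w)
p,R=pose(); P=R.inv().apply(cloud(w).reshape(-1,3)-p).reshape(400,640,3)
m=(abs(P[...,2]-.002)<.004)&(np.hypot(P[...,0],P[...,1])<.03); q=P[m]; print(m.sum(),q.min(0).round(4),q.max(0).round(4),q.mean(0).round(4))
```

```text
shift [-0.0007 -0.0001  0.0457] tool-y deg 9.4 tilt 0.08
tool rz 0.0008
1627 [-0.0005 -0.0193 -0.0009] [0.0195 0.0193 0.0059] [ 0.0106 -0.      0.0025]
```

View pics/k1.png

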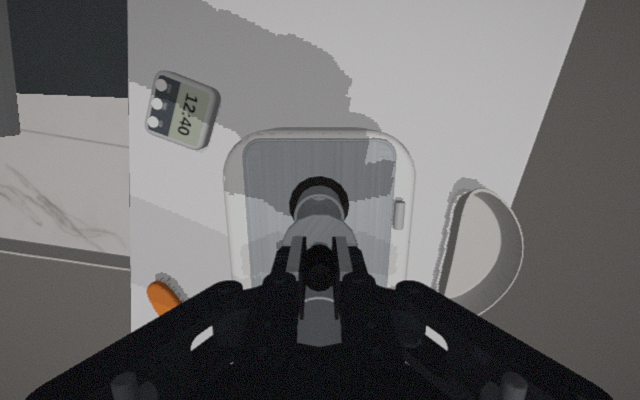

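The lid is centred in the grip (disc ±19.3 mm about the tool axis) over the small beaker, whose collar shows at (318,205). Lower it.

nudge_tcp(
  deltas=[
    [-0.0005, 0, 0.02, 0, 0, 0, 0],
    [0, 0, 0.01, 0, 0, 0, 0],
    [0, 0, 0.006, 0, 0, 0, 0],
    [0, 0, 0.004, 0, 0, 0, 0],
    [0, 0, 0, 0, 0, 0, 0],
    [0, 0, 0, 0, 0, 0, 0],
  ],
)

```text
t: 33.65
tool_pos: [0.4902, -0.1455, 0.1421]
tool_rot: [2.032, 2.395, 0.0]
force: [0.3, -0.1, -0.9]
width: 0.0128
grip_force: 58.6
```

nudge_tcp(
  deltas=[
    [0, 0, 0.003, 0, 0, 0, 0],
    [0, 0, 0.002, 0, 0, 0, 0],
    [0, 0, 0, 0, 0, 0, 0],
    [0, 0, 0, 0, 0, 0, 0],
  ],
)

```text
t: 34.15
tool_pos: [0.49, -0.1454, 0.1367]
tool_rot: [-2.032, -2.396, -0.0]
force: [-0.2, 1.1, -0.9]
width: 0.013
grip_force: 58.6
```

nudge_tcp(
  deltas=[
    [0, 0, 0.0015, 0, 0, 0, 0],
    [0, 0, 0, 0, 0, 0, 0],
    [0, 0, 0, 0, 0, 0, 0],
  ],
)

```text
t: 34.52
tool_pos: [0.4902, -0.1454, 0.1356]
tool_rot: [2.032, 2.395, 0.0]
force: [-0.7, 0.6, 4.3]
width: 0.0129
grip_force: 59.0
```

nudge_tcp(
  deltas=[
    [0, 0, 0.001, 0, 0, 0, 0],
    [0, 0, 0, 0, 0, 0, 0],
  ],
)

```text
t: 34.78
tool_pos: [0.4903, -0.1455, 0.1355]
tool_rot: [2.031, 2.395, 0.001]
force: [-2.3, 0.8, 9.3]
width: 0.0129
grip_force: 59.9
```

Seated at the calculated height. Release, rise, and go toward the large lid.

nudge_tcp(
  deltas=[
    [0, 0, 0, 0, 0, 0, 0.03],
    [0, 0, 0, 0, 0, 0, 0.04],
    [0, 0, 0, 0, 0, 0, 0.04],
    [0, 0, -0.03, 0, 0, 0, 0.04],
    [0, 0, -0.05, 0, 0, 0, 0.05],
    [0, 0, -0.05, 0, 0, 0, 0.055],
    [0, 0, 0, 0, 0, 0, 0.055],
  ],
)

```text
t: 35.65
tool_pos: [0.4916, -0.1459, 0.2681]
tool_rot: [2.028, 2.391, 0.004]
force: [0.0, -0.5, 0.3]
width: 0.055
grip_force: 0.0
```

Run:
```python
from h import *
w=look("wrist"); P=cloud(w)
for zz,n in ((.1335,"disc"),(.160,"knob")):
    m=(abs(P[...,2]-zz)<.003)&(np.hypot(P[...,0]-.49,P[...,1]+.145)<.025); q=P[m]; print(n,m.sum(),((q.max(0)+q.min(0))/2).round(4),(q.max(0)-q.min(0)).round(4))
togo((.49,.39,.19),np.radians(9.4))
```

```text
disc 1059 [ 0.4906 -0.1458  0.1338] [0.0396 0.0394 0.0051]
knob 221 [ 0.4902 -0.1458  0.1602] [0.0142 0.0143 0.0053]
shift [0.5287 0.0863 0.0752] tool-y deg 9.4 tilt 0.2
tool rz -0.0
```

Small lid lies level (disc at z 0.1338, expected 0.1335; knob concentric). On to the large lid.

nudge_tcp(
  deltas=[
    [0.048, 0.0078, 0, 0, 0, 0, 0.055],
    [0.048, 0.0078, 0, 0, 0, 0, 0.055],
    [0.048, 0.0078, 0, 0, 0, 0, 0.055],
    [0.048, 0.0078, 0, 0, 0, 0, 0.055],
    [0.048, 0.0078, 0, 0, 0, 0, 0.055],
    [0.048, 0.0078, 0, 0, 0, 0, 0.055],
    [0.048, 0.0078, 0, 0, 0, 0, 0.055],
    [0.048, 0.0078, 0, 0, 0, 0, 0.055],
    [0.048, 0.0078, 0.02, 0, 0, 0, 0.055],
    [0.048, 0.0078, 0.025, 0, 0, 0, 0.055],
    [0.048, 0.0078, 0.03, 0, 0, 0, 0.055],
    [0, 0, 0, 0, 0, 0, 0.055],
  ],
)

```text
t: 37.2
tool_pos: [0.4862, 0.3911, 0.1833]
tool_rot: [-2.026, -2.398, 0.013]
force: [0.4, -0.8, 0.4]
width: 0.0548
grip_force: 0.0
```

nudge_tcp(
  deltas=[
    [0, 0, 0, 0, 0, 0, 0.055],
  ],
)

```text
t: 37.33
tool_pos: [0.4879, 0.389, 0.1879]
tool_rot: [-2.031, -2.396, 0.004]
force: [0.6, -0.7, 0.3]
width: 0.0551
grip_force: 0.0
```

Run:
```python
from h import *
w=look("wrist"); np.savez("ll.npz",**w); P=cloud(w); c0=(.482,.4435); near=np.hypot(P[...,0]-c0[0],P[...,1]-c0[1])<.04
for z0,tol in ((.0105,.0025),(.037,.003)):
    m=near&(abs(P[...,2]-z0)<tol); ys,xs=np.where(m); q=plane(w,np.c_[xs,ys],z0); r=cv2.minEnclosingCircle((q[:,:2]*1e3).astype(np.float32)); print(z0,m.sum(),np.round(r[0],1),round(r[1],1))
w1=dict(np.load("w1.npz")); ms=[]
for d in (w1,w):
    D=cloud(d); g=(d["color"].max(2)<50)&(np.hypot(D[...,0]-c0[0],D[...,1]-c0[1])<.03)&(D[...,2]<.06); v,u=np.where(g); ms.append((d,(u.mean(),v.mean())))
print("knob tri",tri(ms)); togo((.482,.4435,.014),np.radians(9.4))
```

```text
0.0105 2194 [482.4 447.8] 27.8
0.037 199 [482.5 447.7] 7.3
knob tri (array([0.48287098, 0.44739327, 0.02721933]), [8.46956055185263e-05, 8.46956055183877e-05])
shift [0.0552 0.0027 0.1749] tool-y deg 9.4 tilt 0.05
tool rz -0.0006
```

Large lid: disc r 27.8 mm, knob triangulated, both at (0.4825, 0.4477).

nudge_tcp(
  deltas=[
    [0.0588, 0.0043, 0, 0, 0, 0, 0.045],
    [0, 0, 0.05, 0, 0, 0, 0.045],
    [0, 0, 0.05, 0, 0, 0, 0.045],
    [0, 0, 0.02, 0, 0, 0, 0.045],
    [0, 0, 0, 0, 0, 0, 0.045],
    [0, 0, 0, 0, 0, 0, 0.045],
  ],
)

```text
t: 38.12
tool_pos: [0.4842, 0.4482, 0.0714]
tool_rot: [2.033, 2.394, 0.005]
force: [1.1, 0.1, 0.4]
width: 0.0449
grip_force: 0.0
```

Run:
```python
from h import *
togo((.4825,.4477,.0135),np.radians(9.4))
```

```text
shift [-0.0003 -0.0019  0.0579] tool-y deg 9.3 tilt 0.17
tool rz -0.0013
```

nudge_tcp(
  deltas=[
    [0, -0.0015, 0.03, 0, 0, 0, 0.045],
    [0, 0, 0.018, 0, 0, 0, 0.045],
    [0, 0, 0.009, 0, 0, 0, 0.045],
    [0, 0, 0, 0, 0, 0, 0.045],
    [0, 0, 0, 0, 0, 0, 0],
    [0, 0, 0, 0, 0, 0, 0],
    [0, 0, 0, 0, 0, 0, 0],
    [0, 0, 0, 0, 0, 0, 0],
    [0, 0, 0, 0, 0, 0, 0],
  ],
)

```text
t: 39.25
tool_pos: [0.4822, 0.4485, 0.0132]
tool_rot: [2.032, 2.396, 0.003]
force: [-0.1, -0.2, 5.4]
width: 0.0131
grip_force: 58.6
```

Run:
```python
from h import *
togo((.4825,.4477,.0135),np.radians(9.4))
```

```text
shift [-0.0009  0.0002 -0.0003] tool-y deg 9.4 tilt 0.12
tool rz -0.0001
```

nudge_tcp(
  deltas=[
    [0, 0, -0.02, 0, 0, 0, 0],
    [0, 0, -0.05, 0, 0, 0, 0],
    [0, 0, -0.06, 0, 0, 0, 0],
    [0, 0, -0.06, 0, 0, 0, 0],
    [0, 0, -0.04, 0, 0, 0, 0],
    [0, 0, 0, 0, 0, 0, 0],
    [0, 0, 0, 0, 0, 0, 0],
  ],
)

```text
t: 40.12
tool_pos: [0.4813, 0.4478, 0.2408]
tool_rot: [-2.032, -2.396, 0.003]
force: [0.6, -0.1, -1.5]
width: 0.0129
grip_force: 58.6
```

Run:
```python
from h import *
togo((.5036,-.2297,.24),np.radians(9.4))
```

```text
shift [-0.672  -0.0886  0.0015] tool-y deg 9.4 tilt 0.1
tool rz -0.0001
```

nudge_tcp(
  deltas=[
    [-0.048, -0.0063, 0, 0, 0, 0, 0],
    [-0.048, -0.0063, 0, 0, 0, 0, 0],
    [-0.048, -0.0063, 0, 0, 0, 0, 0],
    [-0.048, -0.0063, 0, 0, 0, 0, 0],
    [-0.048, -0.0063, 0, 0, 0, 0, 0],
    [-0.048, -0.0063, 0, 0, 0, 0, 0],
    [-0.048, -0.0063, 0, 0, 0, 0, 0],
    [-0.048, -0.0063, 0, 0, 0, 0, 0],
    [-0.048, -0.0063, 0, 0, 0, 0, 0],
    [-0.048, -0.0063, 0, 0, 0, 0, 0],
    [-0.048, -0.0063, 0, 0, 0, 0, 0],
    [-0.048, -0.0063, 0, 0, 0, 0, 0],
  ],
)

```text
t: 41.62
tool_pos: [0.4999, -0.1339, 0.2398]
tool_rot: [-2.03, -2.393, 0.002]
force: [-0.2, 0.3, -0.6]
width: 0.013
grip_force: 58.7
```

nudge_tcp(
  deltas=[
    [-0.048, -0.0063, 0, 0, 0, 0, 0],
    [-0.048, -0.0063, 0, 0, 0, 0, 0],
    [0, 0, 0, 0, 0, 0, 0],
    [0, 0, 0, 0, 0, 0, 0],
  ],
)

```text
t: 42.12
tool_pos: [0.5035, -0.2289, 0.2403]
tool_rot: [-2.03, -2.393, 0.001]
force: [0.0, 0.5, -1.6]
width: 0.0124
grip_force: 58.7
```

Run:
```python
from h import *
togo((.5036,-.2297,.1362),np.radians(9.4)); w=look("wrist")
p,R=pose(); P=R.inv().apply(cloud(w).reshape(-1,3)-p).reshape(400,640,3)
m=(abs(P[...,2]-.002)<.005)&(np.hypot(P[...,0],P[...,1])<.035); q=P[m]; print(m.sum(),q.min(0).round(4),q.max(0).round(4),q.mean(0).round(4))
f=q[q[:,0]>.012]; A=np.c_[f[:,:2],np.ones(len(f))]; print("tilt fit",np.linalg.lstsq(A,f[:,2],rcond=None)[0].round(4))
```

```text
shift [-0.001   0.0003  0.1041] tool-y deg 9.4 tilt 0.2
tool rz -0.0006
4121 [-0.0284 -0.0282 -0.003 ] [0.0268 0.0274 0.0062] [ 0.0103 -0.0003  0.0032]
tilt fit [ 0.0236 -0.0013  0.0028]
```

Lid is level and centred to 1 mm in the grip; lowering.

nudge_tcp(
  deltas=[
    [0, 0.0003, 0.03, 0, 0, 0, 0],
    [0, 0, 0.03, 0, 0, 0, 0],
    [0, 0, 0.02, 0, 0, 0, 0],
    [0, 0, 0.01, 0, 0, 0, 0],
    [0, 0, 0.006, 0, 0, 0, 0],
    [0, 0, 0, 0, 0, 0, 0],
    [0, 0, 0, 0, 0, 0, 0],
  ],
)

```text
t: 43.05
tool_pos: [0.505, -0.2294, 0.147]
tool_rot: [2.031, 2.395, 0.001]
force: [0.9, -0.8, -0.8]
width: 0.0128
grip_force: 58.7
```

Run:
```python
from h import *
togo((.5036,-.2290,.1362),np.radians(9.4))
```

```text
shift [ 0.0007 -0.0013  0.0107] tool-y deg 9.4 tilt 0.07
tool rz 0.0
```

nudge_tcp(
  deltas=[
    [0.0005, -0.001, 0.004, 0, 0, 0, 0],
    [0, 0, 0.004, 0, 0, 0, 0],
    [0, 0, 0.002, 0, 0, 0, 0],
    [0, 0, 0, 0, 0, 0, 0],
    [0, 0, 0, 0, 0, 0, 0],
  ],
)

```text
t: 43.68
tool_pos: [0.5034, -0.229, 0.1363]
tool_rot: [-2.032, -2.396, 0.0]
force: [-2.1, 0.8, 1.9]
width: 0.0128
grip_force: 59.0
```

nudge_tcp(
  deltas=[
    [0, 0, 0.0015, 0, 0, 0, 0],
    [0, 0, 0, 0, 0, 0, 0],
    [0, 0, 0, 0, 0, 0, 0],
  ],
)

```text
t: 44.05
tool_pos: [0.5034, -0.2291, 0.1362]
tool_rot: [2.031, 2.395, 0.0]
force: [-4.1, 1.2, 10.8]
width: 0.0127
grip_force: 59.9
```

Seated. Release, rise, check everything.

nudge_tcp(
  deltas=[
    [0, 0, 0, 0, 0, 0, 0.03],
    [0, 0, 0, 0, 0, 0, 0.04],
    [0, 0, 0, 0, 0, 0, 0.04],
    [0, 0, -0.03, 0, 0, 0, 0.04],
    [0, 0, -0.05, 0, 0, 0, 0.05],
    [0, 0, -0.06, 0, 0, 0, 0.055],
    [0, 0, -0.03, 0, 0, 0, 0.055],
    [0, 0, 0, 0, 0, 0, 0.055],
    [0, 0, 0, 0, 0, 0, 0.055],
  ],
)

```text
t: 45.18
tool_pos: [0.5034, -0.2289, 0.3034]
tool_rot: [-2.031, -2.395, 0.001]
force: [-0.1, 0.6, -0.8]
width: 0.0551
grip_force: 0.0
```

Run:
```python
from h import *
w=look("wrist","f1"); P=cloud(w)
for c,r in (((.5036,-.2293),.033),((.4902,-.1456),.025)):
  for zz,n in ((.1335,"disc"),(.160,"knob")):
    m=(abs(P[...,2]-zz)<.003)&(np.hypot(P[...,0]-c[0],P[...,1]-c[1])<r); q=P[m]; A=np.c_[q[:,:2]-q[:,:2].mean(0),np.ones(len(q))]
    print(n,m.sum(),((q.max(0)+q.min(0))/2).round(4),(q.max(0)-q.min(0)).round(4),"slope",np.linalg.lstsq(A,q[:,2],rcond=None)[0].round(4))
t=look("top"); t0=dict(np.load("top0.npz"))
for n,(u,v) in (("bottle",(281,152)),("dish",(411,175))): print(n,"mean pixel change",np.abs(t["color"][v-14:v+15,u-20:u+21].astype(int)-t0["color"][v-14:v+15,u-20:u+21]).mean().round(2))
```

```text
disc 1916 [ 0.5036 -0.2295  0.1336] [0.0553 0.0552 0.0052] slope [0.0014 0.0005 0.1336]
knob 175 [ 0.5037 -0.2294  0.16  ] [0.014  0.0131 0.0056] slope [-0.0321 -0.0813  0.1606]
disc 1136 [ 0.4905 -0.1461  0.1334] [0.0391 0.0394 0.0044] slope [-0.0011 -0.0008  0.1336]
knob 225 [ 0.4904 -0.146   0.1603] [0.014  0.014  0.0055] slope [-0.0157  0.0102  0.1607]
bottle mean pixel change 13.84
dish mean pixel change 17.11
```

View pics/f1.png

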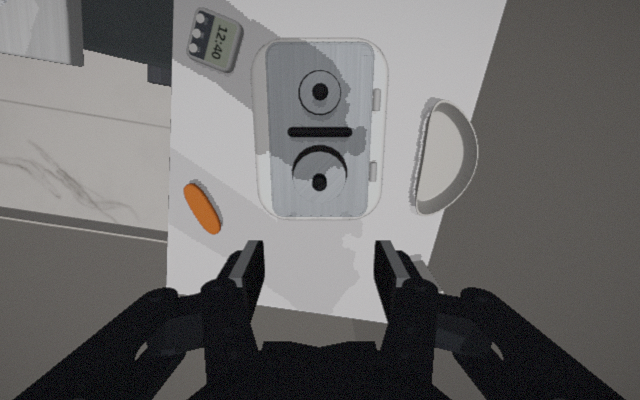

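Both lids lie flat (slopes under 0.002, disc heights 0.1336 m), with knobs at (320,92) and (320,183), and the dish is undisturbed. The top-view pixel change there comes from arm shadow and occlusion. Handing in.

```bash
python3 -c "
from plant import ctrl, viewer
print(ctrl.close_job())"
```

```text
the job is handed in; nothing more can be done
None
```

The job is handed in after about 45 s of robot time: my last camera checks show the cover flat on the bath, both beakers hanging by their collars, and both lids seated level; no verdict came back, and I did not measure the bottle and dish afterwards, though the arm never went near them.

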